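# Hang the wax cup up to drain

### The arm

A 6-joint arm with a two-finger parallel gripper is mounted at the origin on a cart in front of the work surface, level with it; the furniture and walls round the work are solid. World frame = base frame: x ahead of the robot, y to its left, z up, the work surface at z = 0. Lengths are in mm, angles in rad, forces in N, time in s.
With the tool pointing down it reaches from about 350 to 875 mm from the base axis. Payload 4.2 kg.
Tool frame: the origin (TCP) lies at the very end of the fingers, on their centre line; the grasp point (between the pads) lies arm.hold_point_z behind it (arm.hold_point_z is the distance from the TCP to the grasp point, in mm); z points along the fingers, y is the direction in which the jaws open and shut (so a half turn about z gives the same grasp; the last joint's range is limited). The gripper opens to 85 mm and grips with 20 to 120 N. Pads are 22 mm wide; open, the fingers measure 114 mm over their backs; the gripper's body (76 mm by 85 mm) begins 54 mm behind the grasp point. The pads swing forward as they close: fully open they stand 13 mm farther back than shut.
Start: joints at [1.378, 0.385, 0.008, 0, -1.194, -0.259], TCP at [272.832, 562.283, 231.312] pointing down, gripper open.
Joint ranges: [-3.14, 3.14], [-1.21, 2.06], [-1.07, 1.41], [-3.16, 2.05], [-2.99, -0.16], [-3.1, 3.1]. Speed limits (rad/s): [2.79, 2.79, 3.14, 3.14, 3.14, 3.14].

### API

Orientations are given as a unit quaternion [x, y, z, w].
In Python, from bench import arm gives the robot as it stands.
- The arm moves only by the tool step_arm, never from a script. Its argument "series" is a list of rows, each a list of 6 numbers: the shift along the world's x, y, z scaled (see below), then the turn, a rotation vector about the world's x, y, z scaled (see below). A call has 1 to 12 rows; each row is the pose to reach, as a shift and turn from the pose commanded when the call began; what a row does not reach only later rows make up. The controller multiplies each number of a shift by 400 mm and each number of a turn by pi/2 rad. A row lasts 1/12 s, in which the tool goes at most 41.7 mm and 7.16 degrees, less where a joint would pass 70% of its speed; a pose out of reach is approached as far as the arm can. A call with a number of a shift or a turn outside -1 to 1 is refused whole. A call with a gripper value outside its range is refused whole. "jaw" is the opening, from -1 (shut) to 1 (fully open), set as the call begins (left out, the last holds). The fingers move at their own pace and stop on an object; the grip force is fixed at half the most. Time passes only in rows, so rows that repeat a pose let the fingers close. It gives the time, the measured TCP pose, the force and the opening at its end, in the units of the state.
- arm.read_state(): the state, without advancing time (a new reading comes with each control period).
- arm.get_image(name): name is "side" or "top"; returns a dict with "image" (480x640x3 uint8, red, green, blue), "camera_matrix" (3x3 intrinsics, pixels), "world_from_camera" (4x4, takes a point from camera to world coordinates). Camera axes: x right, y up, looking along -z (the intrinsics and any distortion apply to the point x, -y, -z); pixel columns grow to the right and rows downward; lengths in mm; the calibration is good to about 2 mm. A picture is of the moment at which its call begins. There is no depth.
- arm.job_done(): hands the job in, once; it reports no verdict.
The state is a dict: "clock": time; "joints": joint angles; "joint_vel": joint speeds; "joint_efforts": joint torques, N m; "position": TCP position; "ee_rot": TCP orientation; "contact_force": force on the tool from outside, world axes, zero at the start; "wrist_torque": the same for the moment, N m; "gripper_width": finger opening in mm.
Only numpy, scipy, OpenCV 4.12 (cv2) and the standard library are available. Lean on these libraries where they do the work, as an engineer would, in place of code of your own. Each camera call takes 0.05 s, during which the arm holds its last target.

### The job

Swing the warmer's clamp lever clear of the wax cup, lift the cup out of its well, stand it upright on the bench and let go of it. Then take it again in a way that leaves its loop handle free, lower it gently by the loop onto the hook of the drain stand, letting go only when the hook carries it, and leave it hanging there. Do not tip the cup over, and leave the lever open and the pen, tweezers, brush and tub where they are.

Things in the scene. Friction and masses are not known exactly. Their poses are not given: they have to be found in the camera images.
- warmer: Fixed aluminium block with grey jacket, 134 (x) x 128 (y) x 60 mm high, a black dial on its front (-x) face. Origin at the centre of its underside, z up. A round well, 88 mm wide and 53 mm deep, is centred in its top, its floor 7 mm above the bench; the cup stands in it with its rim only 2 mm above the block's top.
- clamp_lever (a joint): Angle of the flat steel clamp lever on the warmer's top, rad. It swings level about a vertical pivot near the block's front left corner. 0: it lies over the cup's rim and keeps the cup in; it grows as the lever turns clockwise seen from above (its knob moving towards the block's front, -x, and out over the front edge), up to 1.5. From 0.9 on it is well clear of the cup. Light friction (under 1 N at the knob) holds it where it is left.
- lever_knob (a point): Middle of the upright black knob at the lever's free end: round, 17 mm thick, 34 mm tall, of which this point is 22 mm above the foot (12 mm below its top) and 94 mm above the bench. The lever bar under it is 12 mm wide, its top 73 mm above the bench. To be pinched or pushed.
- lever_hinge (a point): Point on the lever's vertical pivot axis, at the height of lever_knob and 75 mm from it.
- wax_cup: Open round aluminium cup, 84 mm wide, 55 high, wall 8, inner floor at 7, 0.24-0.39 kg. Origin: centre of its underside, z up. An upright flat rectangular loop stands on the rim at +x: 46 mm wide (y), bars 8 mm thick, faces at x = 31 and 39, top at z = 99; its opening faces along x, 30 mm wide, from z = 55 to 89. Wall can be pinched from above opposite the loop. Hung by the loop it leans about 30 degrees.
- cup_eye (a point): Middle of the underside of the loop's top bar, 35 mm in x and 89 mm in z from the cup's origin, where the hook bears. As the cup hangs and leans, its underside swings towards the loop's side (+x) and the rim opposite the loop sinks.
- hook_stand: Fixed stand: dark foot plate 110 x 120 x 14 mm (its middle 12 mm behind the post), slim upright post 14 mm thick at its origin (underside of foot, z up) to 215 mm height, and one hook, a bar 8 mm thick that points from the post along the stand's own -x. The hook's tip ends 93 mm from the post axis and turns up: its highest point is 200 mm above the bench.
- hook_seat (a point): Top of the hook bar in its level low part, 190 mm above the bench, 71 mm from the post axis along the stand's -x; the bar's underside there is at 182 mm. The tip begins to rise 8 mm farther out and ends 22 mm farther out. The hung loop rests here. A cup held leaning back (rim opposite the loop lowered) keeps the gripper away from the tip.
- marker: Loose marker pen, 135 mm long, on the bench; not to be disturbed. Origin under its middle.
- tweezer: Loose tweezers, 128 mm long, on the bench; not to be disturbed. Origin under their middle.
- brush: Loose flat dusting brush, 170 mm long, on the bench; not to be disturbed. Origin under its middle.
- tub: Loose lidded plastic tub, 60 mm wide and 54 mm high, on the bench; not to be disturbed. Origin at its underside.
There are look-alikes about, which are no part of the job. What is shaped like the wax_cup but orange is not meant.

How it is judged:
By the outcome, as a careful person would: the job done as asked, in the order asked, and still so for the second after the job is handed in, with the robot touching nothing.
It also fails if it takes over 58 s, if anything falls off the work surface, if the arm or the gripper's body presses on something with over 40 N, if the wrist force passes 120 N, or if a joint passes its speed limit or range.

## Working session

There is one attempt and no reset: what is moved stays moved. The work goes in short steps, Python scripts to look and compute and a tool call to move; the robot and the scene stay as the last step left them, time stands still between calls to the robot, and variables do not carry over. Pictures are saved under pics/ and viewed, and the job is handed in when it is done.

Besides the shell and the picture viewer there is one more tool, called after "Call:" as name(argument=value, ...), one argument or row to a line, values as JSON. step_arm: Moves the arm, as the interface text tells. Shifts and turns lie within -1 to 1; 1 stands for 400 mm of shift or pi/2 rad of turn. Its arguments: {"type":"object","properties":{"series":{"type":"array","items":{"type":"array","items":{"type":"number","minimum":-1,"maximum":1}}},"jaw":{"type":"number"}},"required":["series"]}

```bash
ls; mkdir -p pics
python3 - <<'E'
from bench import arm
import cv2
print(arm.read_state()); print(arm.hold_point_z)
for n in ("side","top"):
    d=arm.get_image(n); cv2.imwrite(f"pics/{n}0.png",d["image"][:,:,::-1]); print(n,d["camera_matrix"],d["world_from_camera"],[k for k in d])
E
```

```text
pics
{'clock': 0.0, 'joints': array([ 1.37758721e+00,  3.85571951e-01,  6.58562434e-03, -5.00457369e-04,
       -1.19397457e+00, -2.58591124e-01]), 'joint_vel': array([ 0.00029617,  0.00039073, -0.0005005 ,  0.00010892, -0.00128234,
        0.00030534]), 'joint_efforts': array([-3.43730580e-04, -3.92288053e+01,  1.88403332e+01,  4.18606684e+00,
       -4.62789059e-03,  1.07316362e-05]), 'position': array([272.59665319, 561.75944016, 230.19633199]), 'ee_rot': array([ 9.74571608e-01, -2.24073550e-01, -1.97073544e-04,  1.08931043e-03]), 'contact_force': array([ 0.69477644, -0.78412765,  0.12380638]), 'wrist_torque': array([ 0.00989791, -0.01049933, -0.04167489]), 'gripper_width': 85.60052854210447}
18.700000000000003
side [[517.20777317   0.         317.9390059 ]
 [  0.         517.20777317 234.92571658]
 [  0.           0.           1.        ]] [[ 8.68258413e-01  2.54993636e-01 -4.25565005e-01  8.20306224e+01]
 [-4.96021768e-01  4.29810545e-01 -7.54470212e-01 -8.60682752e+02]
 [-9.47277567e-03  8.66164615e-01  4.99669016e-01  7.63799954e+02]
 [ 0.00000000e+00  0.00000000e+00  0.00000000e+00  1.00000000e+00]] ['image', 'camera_matrix', 'world_from_camera']
top [[450.87599583   0.         318.95430906]
 [  0.         450.87599583 245.18371543]
 [  0.           0.           1.        ]] [[ 1.39106250e-02  9.94141833e-01 -1.07184468e-01  4.84680637e+02]
 [-9.99827782e-01  1.51463571e-02  1.07235494e-02  5.67664931e+01]
 [ 1.22841833e-02  1.07016837e-01  9.94181319e-01  1.05299103e+03]
 [ 0.00000000e+00  0.00000000e+00  0.00000000e+00  1.00000000e+00]] ['image', 'camera_matrix', 'world_from_camera']
```

View pics/side0.png

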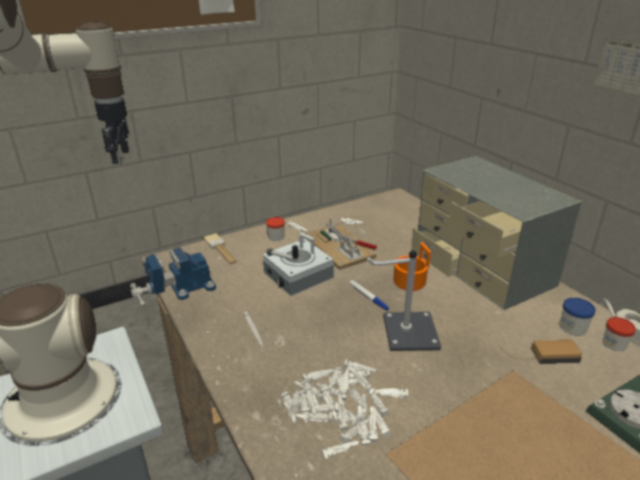

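View pics/top0.png

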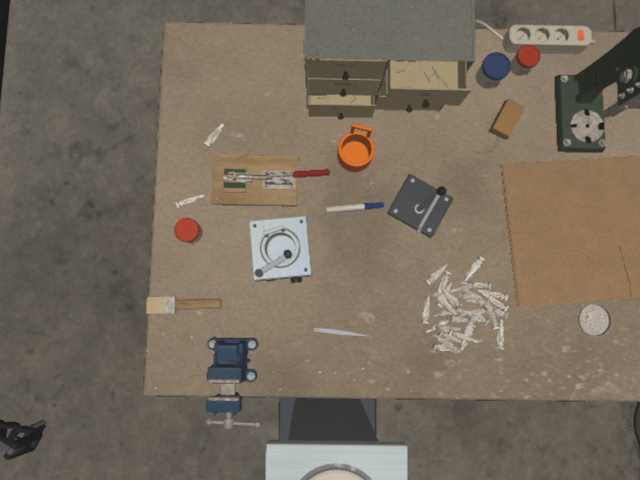

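Top view: warmer about (280,248), lever pivot (262,271), knob (287,254), stand post top (441,190) with the foot at (420,206), orange decoy cup at (356,150). I'll zoom in next.

```bash
cat > h.py <<'E'
import numpy as np, cv2
from bench import arm
def snap(n,tag):
    d=arm.get_image(n); cv2.imwrite(f"pics/{tag}.png",d["image"][:,:,::-1]); np.savez(f"pics/{tag}.npz",**d); return d
def load(tag): return dict(np.load(f"pics/{tag}.npz"))
def ray(d,u,v):
    K=d["camera_matrix"];T=d["world_from_camera"]
    c=np.linalg.inv(K)@[u,v,1]; r=T[:3,:3]@[c[0],-c[1],-c[2]]; return T[:3,3],r
def atz(d,u,v,z):
    o,r=ray(d,u,v); return o+r*(z-o[2])/r[2]
def proj(d,p):
    T=d["world_from_camera"];c=T[:3,:3].T@(np.array(p,float)-T[:3,3]); q=d["camera_matrix"]@[c[0],-c[1],-c[2]]; return q[:2]/q[2]
def tri(d1,uv1,d2,uv2):
    o1,r1=ray(d1,*uv1);o2,r2=ray(d2,*uv2);r1=r1/np.linalg.norm(r1);r2=r2/np.linalg.norm(r2)
    A=np.stack([r1,-r2],1);s=np.linalg.lstsq(A,o2-o1,rcond=None)[0];a=o1+s[0]*r1;b=o2+s[1]*r2
    return (a+b)/2,np.linalg.norm(a-b)
def crop(tag,x0,y0,x1,y1,out,s=None):
    im=cv2.imread(f"pics/{tag}.png")[y0:y1,x0:x1]; s=s or min(800/(x1-x0),600/(y1-y0)); s=int(s)
    im=cv2.resize(im,None,fx=s,fy=s,interpolation=cv2.INTER_CUBIC)
    for i in range(x0,x1):
        if i%10==0: cv2.line(im,((i-x0)*s,0),((i-x0)*s,6),(0,0,255),1); cv2.putText(im,str(i),((i-x0)*s,16),0,.35,(0,0,255),1)
    for i in range(y0,y1):
        if i%10==0: cv2.line(im,(0,(i-y0)*s),(6,(i-y0)*s),(0,0,255),1); cv2.putText(im,str(i),(8,(i-y0)*s+4),0,.35,(0,0,255),1)
    cv2.imwrite(f"pics/{out}.png",im)
E
python3 - <<'E'
from h import *
a=snap("side","s1");b=snap("top","t1")
crop("t1",240,200,320,290,"t1w");crop("t1",380,160,460,240,"t1h")
crop("s1",255,220,345,300,"s1w");crop("s1",360,240,450,355,"s1h")
E
```

```text
(no output)
```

View pics/t1w.png

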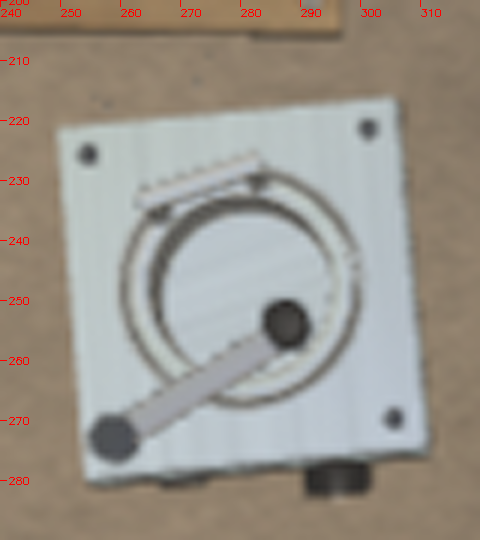

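View pics/t1h.png

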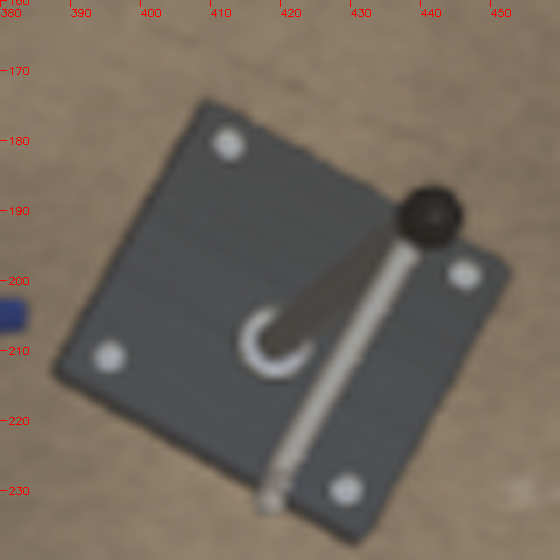

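View pics/s1w.png

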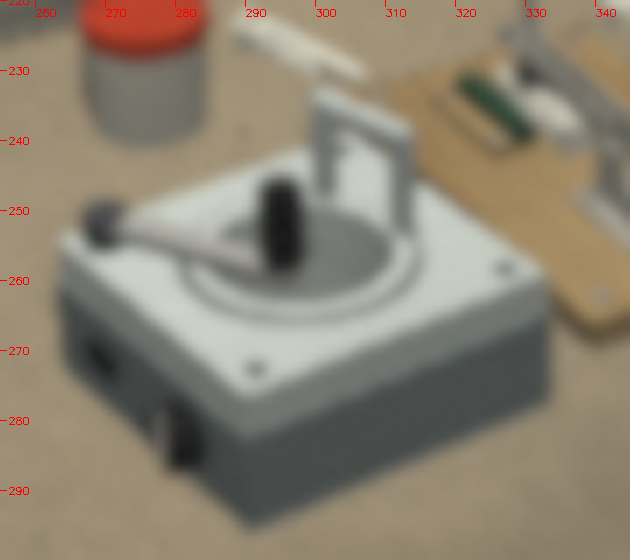

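View pics/s1h.png

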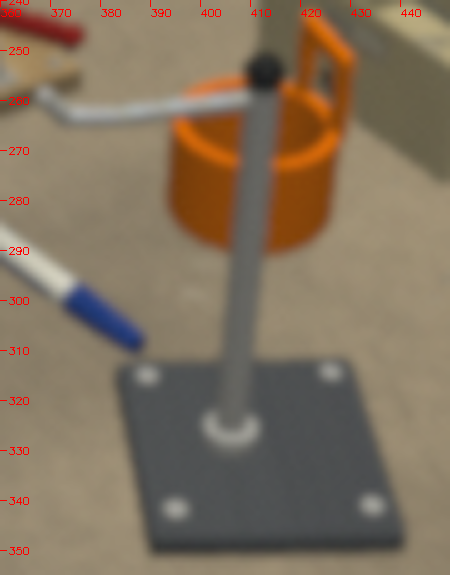

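Run:
```python
from h import *
a=load("s1");b=load("t1")
def T(cx,cy,z): return atz(b,240+(cx+.5)/6-.5,200+(cy+.5)/6-.5,z)
def S(cx,cy,z): return atz(a,255+(cx+.5)/7-.5,220+(cy+.5)/7-.5,z)
print("warm corners top"); 
c=np.array([T(*p,60) for p in [(57,128),(395,97),(430,455),(87,485)]]);print(c.round(1),c.mean(0)); 
print("edges",[np.linalg.norm(c[i]-c[(i+1)%4]).round(1) for i in range(4)])
c2=np.array([S(*p,60) for p in [(60,240),(248,402),(548,278)]]);print(c2.round(1), (c2[0]+c2[2])/2)
print("well", T(241,288,60))
print("pivot",T(115,438,78)," knobtop",T(286,324,106), "loop top ends",T(135,200,106),T(265,165,106),T(200,180,106))
print("side knob top",S(279,182,106),"side pivot",S(104,212,80), "loop top", S(325,92,106),S(408,130,106))
def TH(cx,cy,z): return atz(b,380+(cx+.5)/7-.5,160+(cy+.5)/7-.5,z)
def SH(cx,cy,z): return atz(a,360+(cx+.5)/5-.5,240+(cy+.5)/5-.5,z)
f=np.array([TH(*p,14) for p in [(208,100),(512,268),(357,545),(53,372)]]);print("foot",f.round(1),f.mean(0),[np.linalg.norm(f[i]-f[(i+1)%4]).round(1) for i in range(4)])
print("post base",TH(277,342,14),"post top",TH(431,217,215),"tip",TH(270,500,200),"side tip",SH(42,92,200),"side post base",SH(231,428,14), "ball",SH(264,72,215))
```

```text
warm corners top
[[643.6 202.2  60. ]
 [657.3  77.2  60. ]
 [524.6  62.1  60. ]
 [511.9 187.2  60. ]] [584.35552133 132.16081704  60.        ]
edges [np.float64(125.8), np.float64(133.5), np.float64(125.8), np.float64(132.6)]
[[512.3 189.4  60. ]
 [524.3  61.4  60. ]
 [652.9  76.3  60. ]] [582.59572625 132.84461589  60.        ]
well [585.07868262 132.68257655  60.        ]
pivot [528.36910209 175.30372846  78.        ]  knobtop [567.96501584 113.08918927 106.        ] loop top ends [611.04314471 167.22237906 106.        ] [624.22661854 121.70994863 106.        ] [618.5188426  144.51093269 106.        ]
side knob top [566.53700782 116.56581205 106.        ] side pivot [521.67815706 168.81103254  80.        ] loop top [610.51983543 164.59709681 106.        ] [623.22107375 125.00748205 106.        ]
foot [[ 769.5 -165.6   14. ]
 [ 713.5 -267.6   14. ]
 [ 618.8 -214.2   14. ]
 [ 675.6 -113.    14. ]] [ 694.34560797 -190.08956088   14.        ] [np.float64(116.4), np.float64(108.7), np.float64(116.0), np.float64(107.7)]
post base [ 686.95135751 -188.15571699   14.        ] post top [ 682.95001497 -183.04319121  215.        ] tip [ 606.84693251 -141.95430874  200.        ] side tip [ 602.96245518 -142.07976179  200.        ] side post base [ 689.43909413 -176.69871449   14.        ] ball [ 673.42422546 -193.8742657   215.        ]
```

Run:
```python
from h import *
a=load("s1");b=load("t1")
def T(cx,cy): return 240+(cx+.5)/6-.5,200+(cy+.5)/6-.5
def S(cx,cy): return 255+(cx+.5)/7-.5,220+(cy+.5)/7-.5
def TH(cx,cy): return 380+(cx+.5)/7-.5,160+(cy+.5)/7-.5
def SH(cx,cy): return 360+(cx+.5)/5-.5,240+(cy+.5)/5-.5
for n,p,q in [("knob",T(286,324),S(279,185)),("pivot",T(115,438),S(106,225)),("loopL",T(137,200),S(322,92)),("loopR",T(265,163),S(410,130)),]:
    print(n,tri(b,p,a,q))
for n,p,q in [("ball",TH(431,217),SH(264,72)),("tip",TH(270,503),SH(42,92))]: print(n,tri(b,p,a,q))
for p in [(405,255),(290,460)]: print(atz(b,*TH(*p),186))
for p in [(375,265),(375,285)]: print(atz(b,*p,0))
```

```text
knob (array([566.6282807 , 113.64607464, 106.43295003]), np.float64(2.842336552488818))
pivot (array([527.36605384, 177.09717432,  68.3676594 ]), np.float64(3.1276039285466797))
loopL (array([610.853015  , 166.80786438, 104.86687393]), np.float64(0.7703354892204058))
loopR (array([623.6987907 , 122.08814627, 107.50366304]), np.float64(2.22776583237846))
ball (array([ 683.51089367, -184.48453205,  207.19662718]), np.float64(2.850710607488171))
tip (array([ 604.95373513, -141.45135147,  199.34647457]), np.float64(2.582251495821411))
[ 678.82184227 -183.85946926  186.        ]
[ 620.18110667 -150.90801742  186.        ]
[553.53912621 -86.47320151   0.        ]
[506.87542307 -86.50064218   0.        ]
```

Call:
step_arm(
  series=[
    [0.7,-0.95,0,0,0,-0.712],
    [0.7,-0.95,0,0,0,-0.712],
    [0.7,-0.95,0,0,0,-0.712],
    [0.7,-0.95,0,0,0,-0.712],
    [0.7,-0.95,0,0,0,-0.712],
    [0.7,-0.95,0,0,0,-0.712],
    [0.7,-0.95,0,0,0,-0.712],
    [0.7,-0.95,0,0,0,-0.712],
    [0.7,-0.95,0,0,0,-0.712],
    [0.7,-0.95,0,0,0,-0.712],
    [0.7,-0.95,0,0,0,-0.712],
    [0.7,-0.95,0,0,0,-0.712],
  ],
  jaw=-0.06,
)

```text
clock: 1.2
position: [554.8, 178.3, 231.0]
ee_rot: [-0.706, 0.708, -0.0, -0.0]
contact_force: [0.4, 1.2, -0.1]
gripper_width: 40.2
```

Call:
step_arm(
  series=[
    [0.035,-0.17,0,0,0,0],
    [0.035,-0.17,0,0,0,0],
    [0.035,-0.17,-0.2,0,0,0],
    [0.035,-0.17,-0.2,0,0,0],
    [0.035,-0.17,-0.28,0,0,0],
    [0.035,-0.17,-0.33,0,0,0],
    [0.035,-0.17,-0.368,0,0,0],
    [0.035,-0.17,-0.368,0,0,0],
    [0.035,-0.17,-0.368,0,0,0],
  ],
)

```text
clock: 1.95
position: [566.6, 114.3, 83.6]
ee_rot: [0.707, -0.707, -0.0, 0.001]
contact_force: [-0.3, -0.3, 0.9]
gripper_width: 40.2
```

Run:
```python
from h import *
a=snap("side","s2");b=snap("top","t2")
crop("t2",240,200,320,290,"t2w");crop("s2",255,180,345,280,"s2w")
h=np.array([527,177.5]);k=np.array([566.7,114.5]);th0=np.arctan2(*(k-h)[::-1]);r=np.linalg.norm(k-h);print(r)
for d in np.linspace(0,1.4,12):
    p=h+r*np.array([np.cos(th0-d),np.sin(th0-d)]);print(round(d,2),p.round(1),((p-k)/400).round(3))
```

```text
74.46536107479776
0.0 [566.7 114.5] [0. 0.]
0.13 [558.4 110. ] [-0.021 -0.011]
0.25 [549.6 106.5] [-0.043 -0.02 ]
0.38 [540.4 104.2] [-0.066 -0.026]
0.51 [531.  103.1] [-0.089 -0.028]
0.64 [521.5 103.2] [-0.113 -0.028]
0.76 [512.1 104.5] [-0.136 -0.025]
0.89 [503. 107.] [-0.159 -0.019]
1.02 [494.2 110.6] [-0.181 -0.01 ]
1.15 [486.  115.3] [-0.202  0.002]
1.27 [478.4 121. ] [-0.221  0.016]
1.4 [471.7 127.7] [-0.238  0.033]
```

View pics/s2w.png

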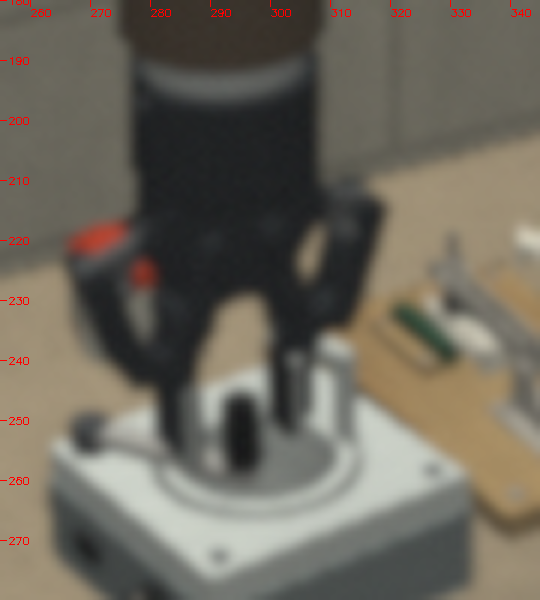

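Call:
step_arm(
  series=[
    [0,0,0,0,0,0],
    [-0.021,-0.011,0,0,0,0],
    [-0.043,-0.02,0,0,0,0],
    [-0.066,-0.026,0,0,0,0],
    [-0.089,-0.028,0,0,0,0],
    [-0.113,-0.028,0,0,0,0],
    [-0.136,-0.025,0,0,0,0],
    [-0.159,-0.019,0,0,0,0],
    [-0.181,-0.01,0,0,0,0],
    [-0.202,0.002,0,0,0,0],
    [-0.221,0.016,0,0,0,0],
    [-0.23,0.024,0,0,0,0],
  ],
  jaw=-0.39,
)

```text
clock: 3.05
position: [473.6, 124.7, 84.1]
ee_rot: [0.708, -0.707, -0.0, 0.0]
contact_force: [1.0, -0.7, 0.4]
gripper_width: 25.9
```

Run:
```python
from h import *
b=snap("top","t3");a=snap("side","s3")
crop("s3",245,180,345,280,"s3w")
```

```text
(no output)
```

View pics/s3w.png

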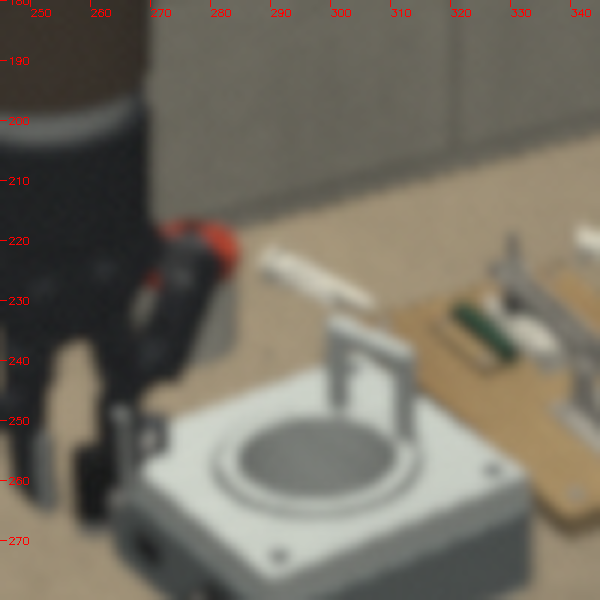

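Call:
step_arm(
  series=[
    [0,0,0.1,0,0,0],
    [0,0,0.2,0,0,0],
    [-0.05,0,0.3,0,0,0.05],
    [-0.1,0,0.3,0,0,0.1],
    [-0.1,0,0.3,0,0,0.185],
    [-0.1,0,0.3,0,0,0.185],
  ],
  jaw=0.2,
)

```text
clock: 3.65
position: [434.4, 124.1, 205.2]
ee_rot: [0.803, -0.596, 0.0, -0.001]
contact_force: [-0.0, 0.2, 1.2]
gripper_width: 51.3
```

Run:
```python
from h import *
b=snap("top","t4");a=snap("side","s4")
crop("s4",245,200,345,300,"s4w");crop("t4",230,200,330,290,"t4w",8)
```

```text
(no output)
```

View pics/t4w.png

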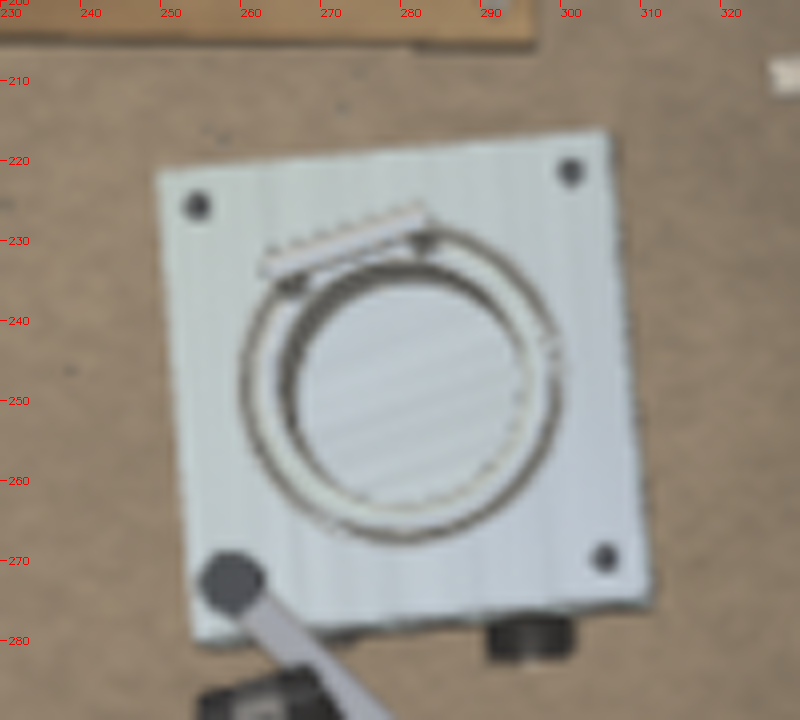

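View pics/s4w.png

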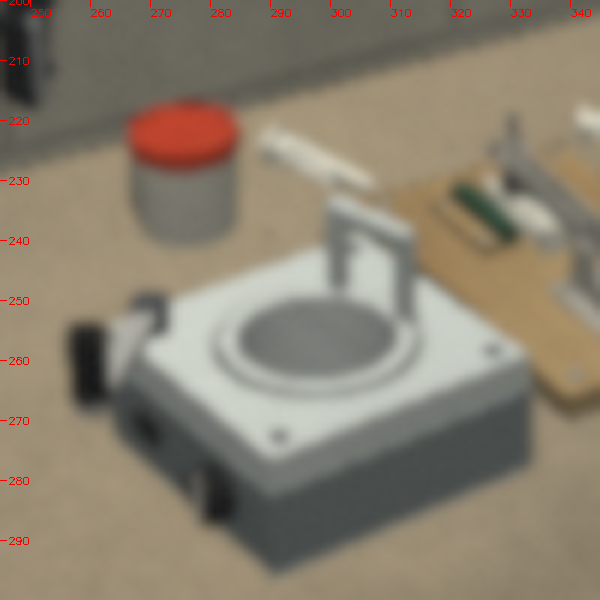

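Run:
```python
from h import *
b=load("t4")
T=lambda x,y,z: atz(b,230+(x+.5)/8-.5,200+(y+.5)/8-.5,z)
L=T(265,266,106);R=T(426,218,106);print(L,R,(L+R)/2,np.linalg.norm(L-R),"ang",np.arctan2(R[0]-L[0],L[1]-R[1]))
c=T(401,385,61);print(c, np.linalg.norm(T(241,385,61)-T(561,385,61)))
m=(L+R)/2; print(m-c, np.arctan2(*(m-c)[1::-1]))
```

```text
[611.28525268 165.95233529 106.        ] [624.77518613 123.70817889 106.        ] [618.03021941 144.83025709 106.        ] 44.34576704239666 ang 0.3090973596452429
[584.74420413 132.73868503  61.        ] 88.28463358648732
[33.28601528 12.09157206 45.        ] 0.3484410533402662
```

Call:
step_arm(
  series=[
    [0.1,0.02,0,0,0,0],
    [0.2,0.03,0,0,0,0],
    [0.3,0.04,0,0,0,0.013],
    [0.4,0.051,0,0,0,0.013],
    [0.4575,0.051,0,0,0,0.013],
    [0.4575,0.051,-0.07,0,0,0.013],
    [0.4575,0.051,-0.14,0,0,0.013],
    [0.4575,0.051,-0.22,0,0,0.013],
    [0.4575,0.051,-0.27,0,0,0.013],
    [0.4575,0.051,-0.308,0,0,0.013],
    [0.4575,0.051,-0.308,0,0,0.013],
  ],
)

```text
clock: 4.67
position: [615.4, 142.8, 75.1]
ee_rot: [0.807, -0.59, -0.003, 0.005]
contact_force: [1.2, 0.2, 0.3]
gripper_width: 50.9
```

Run:
```python
from h import *
a=snap("side","s5");
crop("s5",265,180,365,280,"s5w")
```

```text
(no output)
```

View pics/s5w.png

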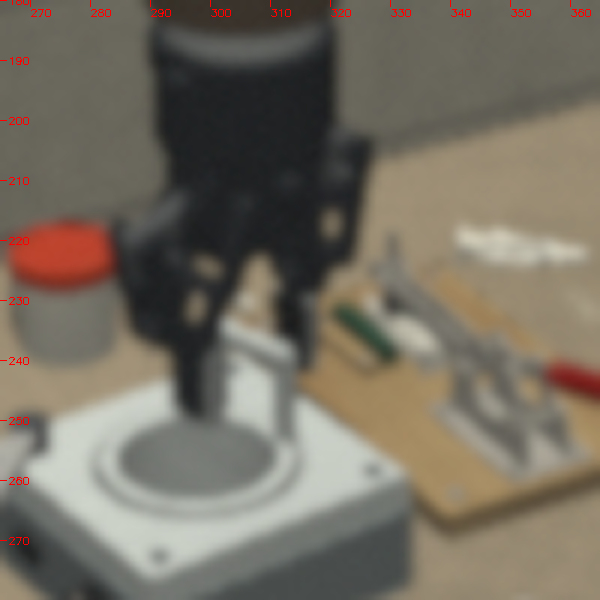

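Call:
step_arm(
  series=[
    [0,0,0,0,0,0],
    [0,0,0,0,0,0],
    [0,0,0,0,0,0],
    [0,0,0,0,0,0],
    [0,0,0,0,0,0],
    [0,0,0,0,0,0],
    [0,0,0,0,0,0],
  ],
  jaw=-1,
)

```text
clock: 5.3
position: [618.4, 144.6, 82.3]
ee_rot: [0.808, -0.589, 0.001, -0.001]
contact_force: [-0.5, 0.4, 6.6]
gripper_width: 6.8
```

Call:
step_arm(
  series=[
    [0,0,0.02,0,0,0],
    [0,0,0.05,0,0,0],
    [0,0,0.08,0,0,0],
    [0,0,0.11,0,0,0],
    [0,0,0.15,0,0,0],
    [0,0,0.2,0,0,0],
    [0,0,0.25,0,0,0],
    [0,0,0.3,0,0,0],
    [0,0,0.3,0,0,0],
    [0,0,0.3,0,0,0],
  ],
)

```text
clock: 6.13
position: [617.8, 144.5, 201.6]
ee_rot: [0.808, -0.589, 0.0, -0.001]
contact_force: [-0.4, 0.6, -4.1]
gripper_width: 6.6
```

Run:
```python
from h import *
a=snap("side","s6");
crop("s6",255,150,375,270,"s6w")
```

```text
(no output)
```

View pics/s6w.png

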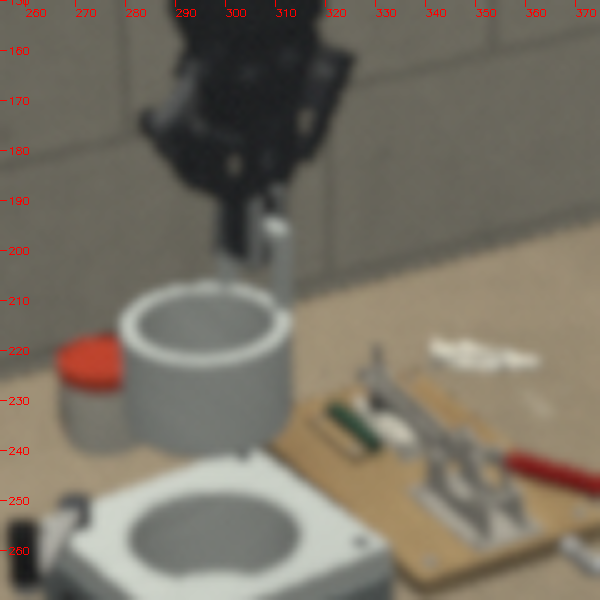

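Call:
step_arm(
  series=[
    [-0.005,-0.02,0,0,0,-0.02],
    [-0.012,-0.06,0,0,0,-0.06],
    [-0.025,-0.12,0,0,0,-0.12],
    [-0.04,-0.19,0,0,0,-0.19],
    [-0.055,-0.26,0,0,0,-0.26],
    [-0.07,-0.33,0,0,0,-0.33],
    [-0.085,-0.4,0,0,0,-0.4],
    [-0.1,-0.46,0,0,0,-0.46],
    [-0.112,-0.505,0,0,0,-0.5],
    [-0.118,-0.528,0,0,0,-0.519],
    [-0.118,-0.528,0,0,0,-0.519],
    [-0.118,-0.528,0,0,0,-0.519],
  ],
)

```text
clock: 7.18
position: [570.2, -67.2, 200.0]
ee_rot: [-0.508, 0.861, 0.0, -0.001]
contact_force: [0.1, 0.9, -3.5]
gripper_width: 6.6
```

Call:
step_arm(
  series=[
    [0,0,-0.03,0,0,0],
    [0,0,-0.08,0,0,0],
    [0,0,-0.14,0,0,0],
    [0,0,-0.2,0,0,0],
    [0,0,-0.25,0,0,0],
    [0,0,-0.275,0,0,0],
    [0,0,-0.285,0,0,0],
    [0,0,-0.29,0,0,0],
    [0,0,-0.29,0,0,0],
    [0,0,-0.29,0,0,0],
  ],
)

```text
clock: 8.02
position: [571.7, -66.6, 86.2]
ee_rot: [-0.509, 0.861, -0.001, 0.001]
contact_force: [-0.1, 0.1, -3.4]
gripper_width: 6.5
```

Run:
```python
from h import *
a=snap("side","s7");
crop("s7",290,220,410,340,"s7w")
```

```text
(no output)
```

View pics/s7w.png

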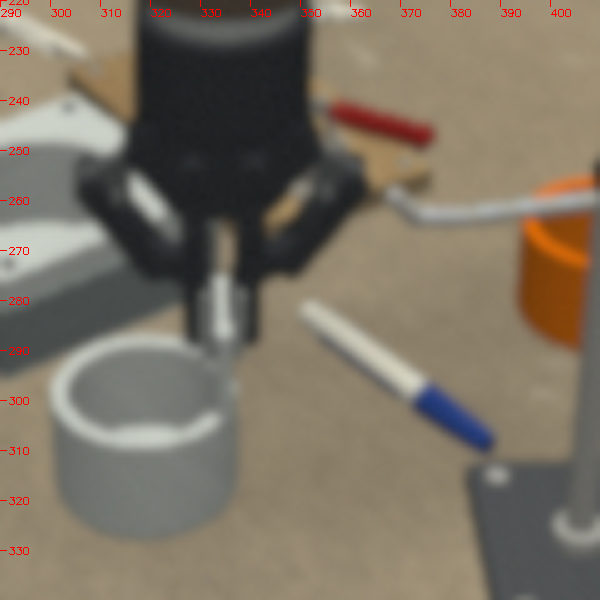

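Call:
step_arm(
  series=[
    [0,0,-0.006,0,0,0],
    [0,0,-0.012,0,0,0],
    [0,0,-0.018,0,0,0],
    [0,0,-0.022,0,0,0],
    [0,0,-0.022,0,0,0],
    [0,0,-0.022,0,0,0],
  ],
)

```text
clock: 8.57
position: [570.6, -67.0, 76.0]
ee_rot: [-0.509, 0.861, 0.0, -0.0]
contact_force: [0.6, -0.1, -3.7]
gripper_width: 6.8
```

Call:
step_arm(
  series=[
    [0,0,-0.003,0,0,0],
    [0,0,-0.003,0,0,0],
    [0,0,-0.003,0,0,0],
  ],
)

```text
clock: 8.82
position: [571.3, -67.1, 75.5]
ee_rot: [-0.509, 0.861, -0.0, 0.001]
contact_force: [1.4, -2.0, 0.2]
gripper_width: 6.7
```

Call:
step_arm(
  series=[
    [0,0,-0.003,0,0,0],
    [0,0,-0.003,0,0,0],
    [0,0,-0.003,0,0,0],
  ],
)

```text
clock: 9.07
position: [571.4, -67.3, 75.3]
ee_rot: [-0.509, 0.861, -0.001, 0.001]
contact_force: [-0.4, -2.6, 4.6]
gripper_width: 6.7
```

Call:
step_arm(
  series=[
    [0,0,0,0,0,0],
    [0,0,0,0,0,0],
    [0,0,0,0,0,0],
    [0,0,0,0,0,0],
  ],
  jaw=0,
)

```text
clock: 9.4
position: [570.5, -66.7, 73.5]
ee_rot: [-0.509, 0.861, 0.0, -0.0]
contact_force: [-0.5, -0.2, 0.5]
gripper_width: 42.2
```

Call:
step_arm(
  series=[
    [0,0,0.02,0,0,0],
    [0,0,0.06,0,0,0],
    [0,0,0.12,0,0,0],
    [0,0,0.2,0,0,0],
    [-0.05,0.0,0.28,0,0,0],
    [-0.14,0.1,0.3,0,0,0],
    [-0.23,0.2,0.3,0,0,0],
    [-0.3,0.25,0.3,0,0,0],
    [-0.3,0.25,0.3,0,0,0],
  ],
)

```text
clock: 10.15
position: [447.4, 34.5, 194.5]
ee_rot: [-0.509, 0.861, 0.001, 0.0]
contact_force: [-0.2, 0.9, 0.0]
gripper_width: 42.7
```

Run:
```python
from h import *
a=snap("side","s8");b=snap("top","t8")
crop("s8",280,240,380,340,"s8w");crop("t8",320,220,420,310,"t8w",8)
```

```text
(no output)
```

View pics/t8w.png

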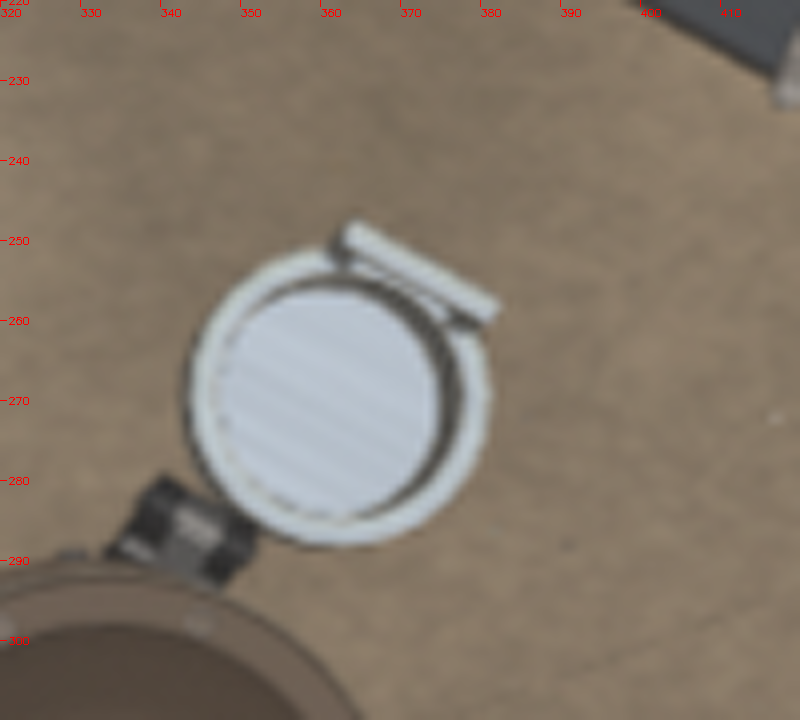

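View pics/s8w.png

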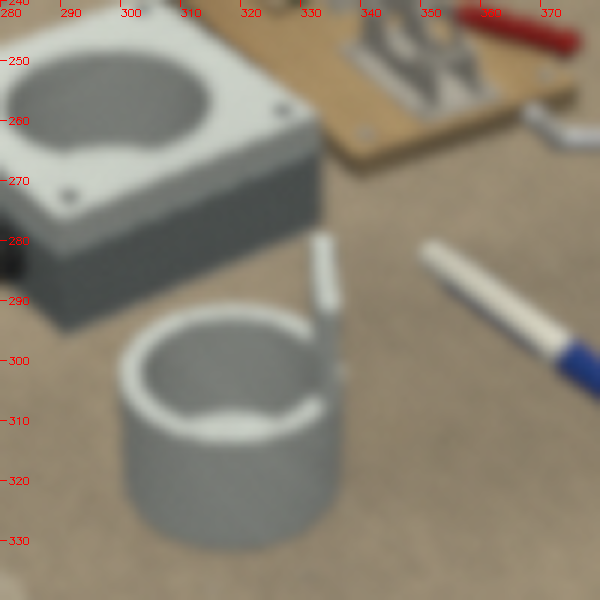

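Run:
```python
from h import *
b=load("t8");a=load("s8")
T=lambda x,y,z: atz(b,320+(x+.5)/8-.5,220+(y+.5)/8-.5,z)
S=lambda x,y,z: atz(a,280+(x+.5)/6-.5,240+(y+.5)/6-.5,z)
L=T(350,230,99);R=T(492,305,99);m=(L+R)/2;print(L,R,m,np.linalg.norm(L-R),"ang",np.arctan2(R[0]-L[0],L[1]-R[1]))
c=T(340,395,55);print(c, np.linalg.norm(T(190,395,55)-T(490,395,55)))
print(m-c, np.arctan2(*(m-c)[1::-1]))
print("side rim c",S(228,372,55),"loop",S(321,238,99),S(331,302,99))
```

```text
[582.27127548 -48.06236638  99.        ] [562.81536443 -85.90221989  99.        ] [572.54331996 -66.98229313  99.        ] 42.54864261577234 ang -0.47491492676740954
[540.78333985 -50.27828554  55.        ] 83.22104526915437
[ 31.75998011 -16.70400759  44.        ] -0.4841876464543735
side rim c [536.6789048 -49.702482   55.       ] loop [578.89810794 -46.59662702  99.        ] [561.11817243 -82.9483239   99.        ]
```

Call:
step_arm(
  series=[
    [0.05,-0.06,0,0,0,0],
    [0.1,-0.12,0,0,0,0],
    [0.1405,-0.164,0,0,0,0],
    [0.1405,-0.164,-0.06,0,0,0],
    [0.1405,-0.164,-0.14,0,0,0],
    [0.1405,-0.164,-0.2,0,0,0],
    [0.1405,-0.164,-0.24,0,0,0],
    [0.1405,-0.164,-0.26,0,0,0],
    [0.1405,-0.164,-0.26,0,0,0],
    [0.1405,-0.164,-0.26,0,0,0],
  ],
)

```text
clock: 11.08
position: [507.7, -32.7, 90.1]
ee_rot: [-0.509, 0.861, -0.0, 0.0]
contact_force: [0.2, 0.3, 0.7]
gripper_width: 42.5
```

Run:
```python
from h import *
a=snap("side","s9");
crop("s9",270,220,370,340,"s9w")
```

```text
(no output)
```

View pics/s9w.png

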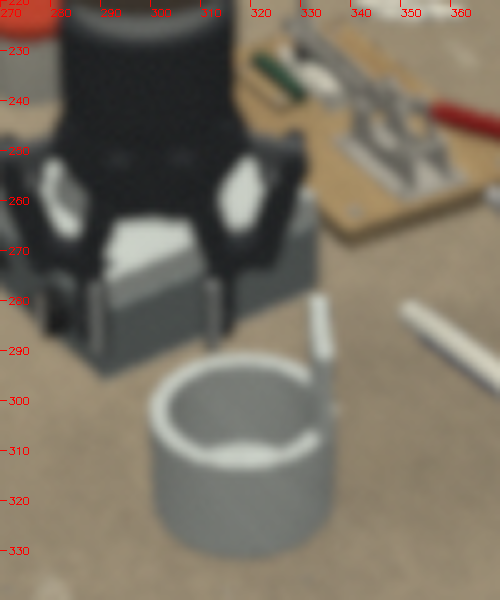

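Call:
step_arm(
  series=[
    [0,0,-0.03,0,0,0],
    [0,0,-0.07,0,0,0],
    [0,0,-0.11,0,0,0],
    [0,0,-0.14,0,0,0],
    [0,0,-0.155,0,0,0],
    [0,0,-0.164,0,0,0],
    [0,0,-0.164,0,0,0],
    [0,0,-0.164,0,0,0],
  ],
)

```text
clock: 11.8
position: [507.7, -32.4, 25.0]
ee_rot: [-0.509, 0.861, -0.0, 0.001]
contact_force: [0.0, 0.0, 0.0]
gripper_width: 42.9
```

Run:
```python
from h import *
a=snap("side","s10");b=snap("top","t10")
crop("s10",270,220,370,340,"s10w");crop("t10",310,220,410,310,"t10w",8)
```

```text
(no output)
```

View pics/s10w.png

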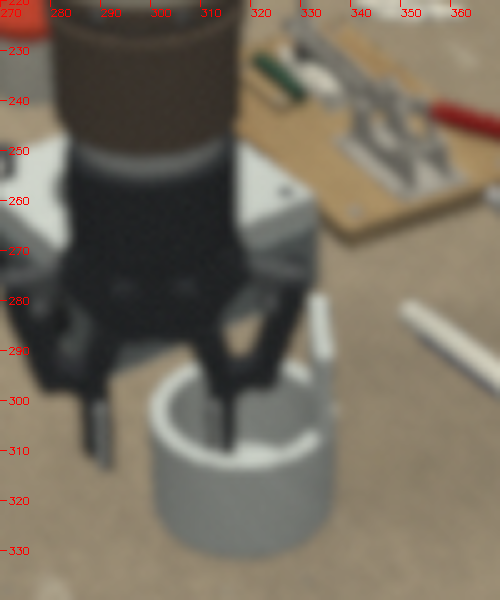

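View pics/t10w.png

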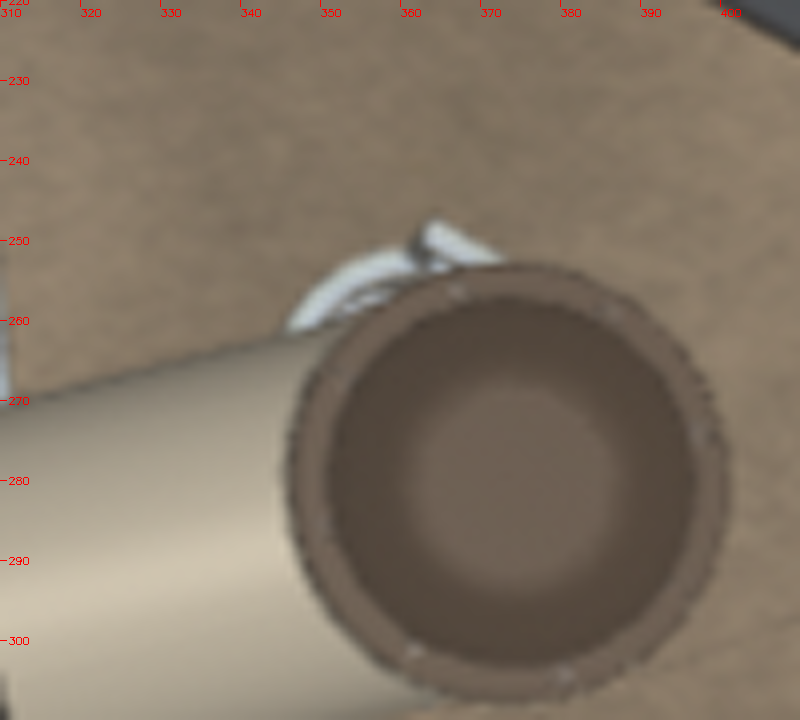

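Call:
step_arm(
  series=[
    [0,0,0,0,0,0],
    [0,0,0,0,0,0],
    [0,0,0,0,0,0],
    [0,0,0,0,0,0],
    [0,0,0,0,0,0],
    [0,0,0,0,0,0],
  ],
  jaw=-1,
)

```text
clock: 12.4
position: [507.3, -32.3, 24.7]
ee_rot: [-0.509, 0.861, -0.0, 0.001]
contact_force: [-1.9, 1.7, 5.7]
gripper_width: 7.9
```

Call:
step_arm(
  series=[
    [0,0,0.01,0,0,0],
    [0,0,0.03,0,0,0],
    [0,0,0.05,0,0,0],
    [0,0,0.08,0,0,0],
    [0,0,0.1,0,0,0],
    [0,0,0.1,0,0,0],
    [0,0,0.1,0,0,0],
  ],
)

```text
clock: 12.98
position: [506.9, -32.5, 64.5]
ee_rot: [-0.508, 0.861, -0.0, 0.001]
contact_force: [-0.4, -0.3, -4.7]
gripper_width: 7.6
```

Run:
```python
from h import *
a=snap("side","s11");
crop("s11",270,200,390,320,"s11w")
```

```text
(no output)
```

View pics/s11w.png

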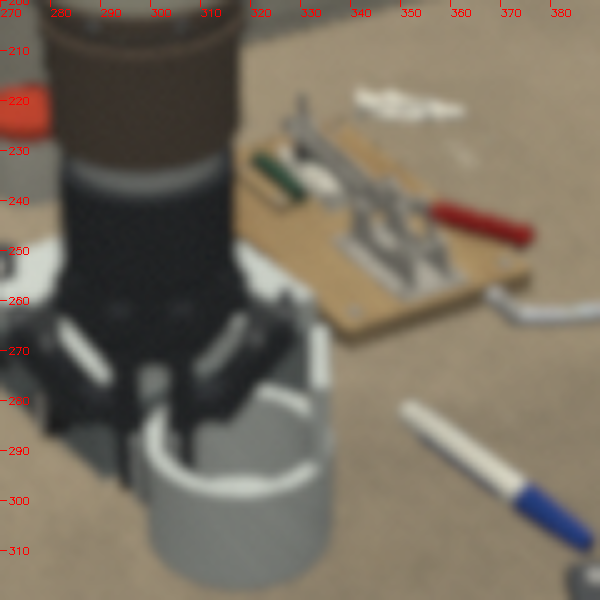

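```bash
python3 - <<'E'
from h import *
a=load("s11")
tcp=np.array([506.9,-32.5,64.5]);ex=np.array([np.cos(-.495),np.sin(-.495),0]);n=np.array([-ex[1],ex[0],0])
def P(cx,cy,off=0):
    o,r=ray(a,270+(cx+.5)/5-.5,200+(cy+.5)/5-.5); t=((tcp+off*n-o)@n)/(r@n); p=o+t*r; d=p-tcp; return round(d@ex-38,1),round(d[2]+24.5,1)   # cup x,z
for nm,c in dict(knucTop=(288,290),knucR=(300,310),knucRlow=(308,325),knucBelow=(300,340),low1=(270,380),low2=(240,410),fingtip=(188,468),loopTopL=(312,325),loopTopR=(327,387),rimL=(150,437),rimNear=(240,495)).items(): print(nm,P(*c),P(*c,off=-11))
E
python3 - <<'E'
import sys; sys.path.insert(0,'.')
import os; os.chdir('.')
from h import *
crop("s11",300,240,350,290,"s11z",12)
E
```

```text
knucTop (np.float64(18.0), np.float64(130.6)) (np.float64(17.6), np.float64(137.6))
knucR (np.float64(23.2), np.float64(120.3)) (np.float64(22.7), np.float64(127.5))
knucRlow (np.float64(26.6), np.float64(112.6)) (np.float64(26.1), np.float64(119.8))
knucBelow (np.float64(23.2), np.float64(104.9)) (np.float64(22.7), np.float64(112.3))
low1 (np.float64(10.2), np.float64(84.4)) (np.float64(9.8), np.float64(92.0))
low2 (np.float64(-3.0), np.float64(68.8)) (np.float64(-3.2), np.float64(76.6))
fingtip (np.float64(-26.4), np.float64(38.1)) (np.float64(-26.3), np.float64(46.2))
loopTopL (np.float64(28.4), np.float64(112.5)) (np.float64(27.8), np.float64(119.8))
loopTopR (np.float64(35.1), np.float64(80.1)) (np.float64(34.4), np.float64(87.7))
rimL (np.float64(-42.8), np.float64(55.4)) (np.float64(-42.6), np.float64(63.3))
rimNear (np.float64(-3.5), np.float64(22.6)) (np.float64(-3.7), np.float64(30.9))
```

View pics/s11z.png

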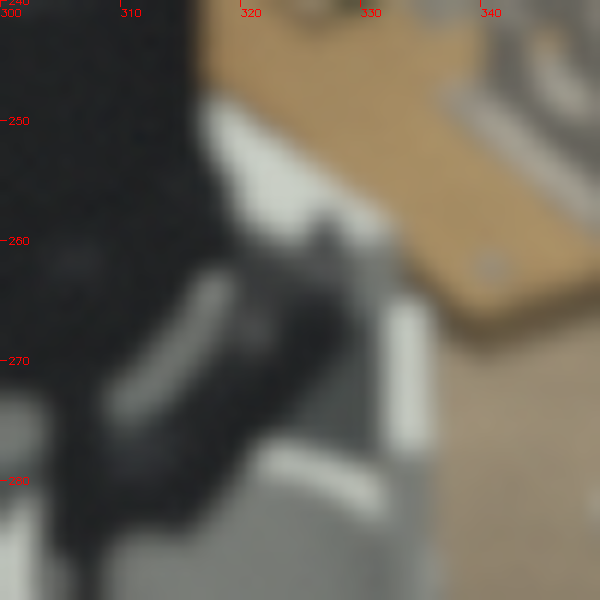

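Call:
step_arm(
  series=[
    [0,0,-0.03,0,0,0],
    [0,0,-0.07,0,0,0],
    [0,0,-0.09,0,0,0],
    [0,0,-0.096,0,0,0],
    [0,0,-0.1,0,0,0],
    [0,0,-0.101,0,0,0],
    [0,0,-0.101,0,0,0],
    [0,0,-0.101,0,0,0],
  ],
)

```text
clock: 13.7
position: [505.5, -32.8, 24.7]
ee_rot: [-0.509, 0.861, 0.0, -0.001]
contact_force: [-6.2, 0.6, 7.5]
gripper_width: 7.3
```

Call:
step_arm(
  series=[
    [0,0,0,0,0,0],
    [0,0,0,0,0,0],
    [0,0,0,0,0,0],
    [0,0,0,0,0,0],
  ],
  jaw=0,
)

```text
clock: 14.03
position: [507.4, -32.4, 23.9]
ee_rot: [-0.509, 0.861, -0.0, 0.0]
contact_force: [0.0, -0.3, -0.8]
gripper_width: 42.6
```

Call:
step_arm(
  series=[
    [0,0,0.03,0,0,0],
    [0,0,0.1,0,0,0],
    [0,0,0.18,0,0,0],
    [0,0,0.26,0,0,0],
    [0,-0.02,0.26,0,0,0.07],
    [0,-0.04,0.26,0,0,0.15],
    [0,-0.06,0.26,0,0,0.23],
    [0,-0.08,0.26,0,0,0.31],
    [0,-0.087,0.26,0,0,0.39],
    [0,-0.087,0.26,0,0,0.47],
    [0,-0.087,0.26,0,0,0.55],
    [0,-0.087,0.26,0,0,0.611],
  ],
)

```text
clock: 15.03
position: [507.0, -67.5, 127.7]
ee_rot: [0.85, -0.527, 0.0, 0.0]
contact_force: [-0.4, -0.8, -0.4]
gripper_width: 42.6
```

Run:
```python
from h import *
a=snap("side","s12");print(arm.read_state()["joints"].round(2))
crop("s12",270,220,370,340,"s12w")
```

```text
[ 0.19  0.3  -0.41  0.   -0.86  0.28]
```

View pics/s12w.png

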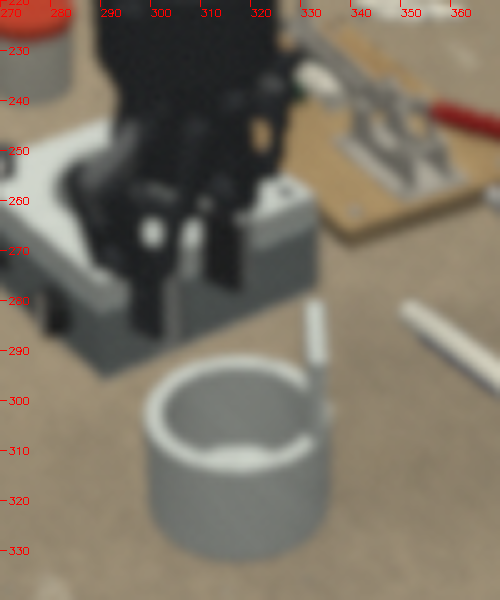

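Call:
step_arm(
  series=[
    [-0.004,0.002,-0.05,0,0,0],
    [-0.004,0.002,-0.1,0,0,0],
    [-0.004,0.002,-0.15,0,0,0],
    [-0.004,0.002,-0.19,0,0,0],
    [-0.004,0.002,-0.225,0,0,0],
    [-0.004,0.002,-0.245,0,0,0],
    [-0.004,0.002,-0.2585,0,0,0],
    [-0.004,0.002,-0.2585,0,0,0],
    [-0.004,0.002,-0.2585,0,0,0],
  ],
)

```text
clock: 15.83
position: [505.7, -66.5, 24.6]
ee_rot: [0.849, -0.529, 0.0, -0.0]
contact_force: [0.5, 1.6, 0.0]
gripper_width: 42.7
```

Run:
```python
from h import *
a=snap("side","s13")
crop("s13",270,220,370,340,"s13w")
```

```text
(no output)
```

View pics/s13w.png

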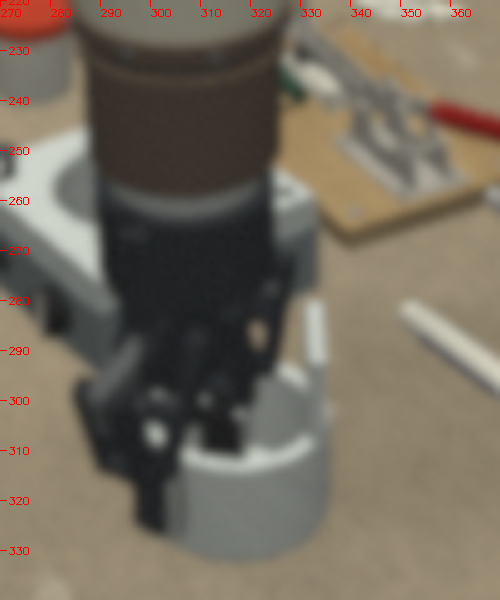

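Call:
step_arm(
  series=[
    [0,0,0,0,0,0],
    [0,0,0,0,0,0],
    [0,0,0,0,0,0],
    [0,0,0,0,0,0],
    [0,0,0,0,0,0],
    [0,0,0,0,0,0],
  ],
  jaw=-1,
)

```text
clock: 16.38
position: [505.3, -66.6, 25.1]
ee_rot: [0.849, -0.529, 0.0, -0.0]
contact_force: [-1.7, -0.0, 6.8]
gripper_width: 8.3
```

Call:
step_arm(
  series=[
    [0,0,0.02,0,0,0],
    [0,0,0.06,0,0,0],
    [0,0,0.12,0,0,0],
    [0,0,0.2,0,0,0],
    [0,0,0.28,0,0,0],
    [0,0,0.35,0,0,0],
    [0,0,0.38,0,0,0],
    [0,0,0.38,0,0,0],
    [0,0,0.38,0,0,0],
    [0,0,0.38,0,0,0],
  ],
)

```text
clock: 17.22
position: [503.5, -66.5, 174.4]
ee_rot: [0.848, -0.529, -0.002, 0.001]
contact_force: [-0.1, -1.0, -4.0]
gripper_width: 7.9
```

Run:
```python
from h import *
a=snap("side","s14");b=snap("top","t14")
crop("s14",270,150,370,270,"s14w");crop("t14",310,200,410,290,"t14w",8)
```

```text
(no output)
```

View pics/s14w.png

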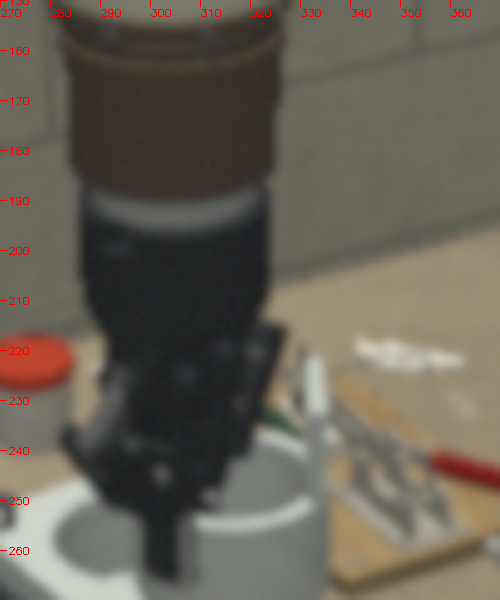

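View pics/t14w.png

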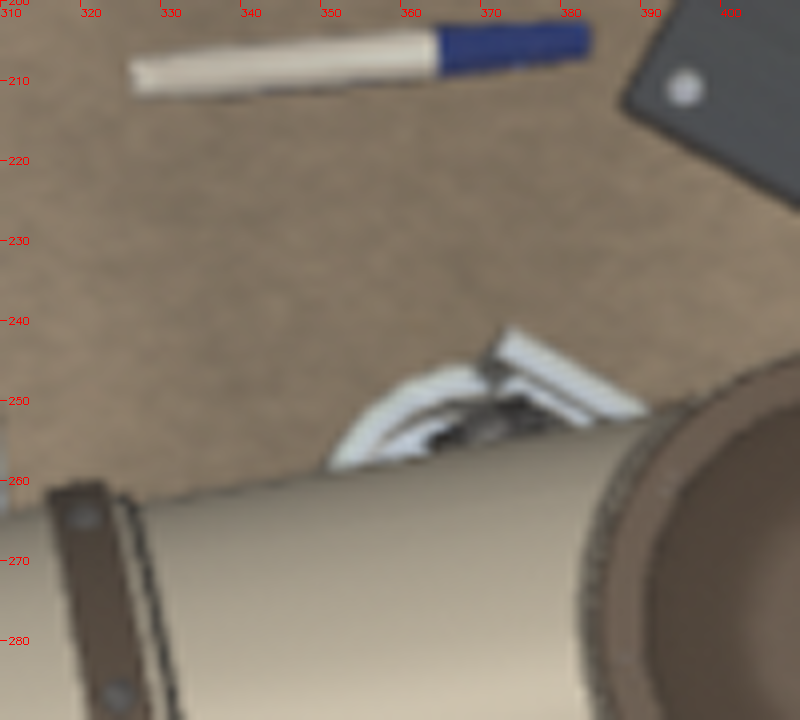

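Run:
```python
from h import *
b=load("t14");a=load("s14")
T=lambda x,y: (310+(x+.5)/8-.5,200+(y+.5)/8-.5)
S=lambda x,y: (270+(x+.5)/5-.5,150+(y+.5)/5-.5)
z=250
L=atz(b,*T(503,338),z);P=atz(b,*T(640,408),z)
print(L,P,np.arctan2(P[0]-L[0],L[1]-P[1]))
print(tri(b,T(503,338),a,S(313,356)))
st=arm.read_state();print(st["position"],st["ee_rot"])
# expected L end of loop top bar (centre of thickness, y=+23)
yaw=-.49
for yaw in(-.48,-.5):
  e=np.array([np.cos(yaw),np.sin(yaw)]);n=np.array([-e[1],e[0]]);c=st["position"][:2]+[34,16.9];print(c,c+35*e+23*n)
```

```text
[578.80275805 -47.83312099 250.        ] [563.48432105 -78.59325259 250.        ] -0.4620435019811125
(array([577.41205934, -47.21884367, 248.76714879]), np.float64(3.394548302594585))
[503.86184006 -66.61363549 174.29050725] [ 0.84857223 -0.5290748  -0.00181967  0.00131377]
[537.86184006 -49.71363549] [579.52758339 -45.47502341]
[537.86184006 -49.71363549] [579.60401711 -46.30913042]
```

```bash
cat > plan.py <<'E'
from h import *
from scipy.spatial.transform import Rotation as R
TCP0=np.array([505.2,-66.5,24.5]);q0=R.from_quat([.849,-.529,0,0])
C0=np.array([539.3,-49.7,0]);Rc0=R.from_euler('z',-.48)
seat=np.array([622.5,-151,190.]);hy=-.50
def target(d,h,theta,eye_adj=0,hy=hy,C0=C0):
    u=-np.array([np.cos(hy),np.sin(hy),0])
    eye=seat+d*u+[0,0,h]+eye_adj
    Rc=R.from_euler('z',hy)*R.from_euler('y',-np.deg2rad(theta))
    C=eye-Rc.apply([35,0,89])
    M=Rc*Rc0.inv()
    return C+M.apply(TCP0-C0), M*q0, Rc, C
def delta(p,q,cmdp,cmdq):
    return ((p-cmdp)/400).round(4), ((q*cmdq.inv()).as_rotvec()/(np.pi/2)).round(4)
if __name__=="__main__":
    cp=np.array([505.2,-66.5,176.5]);
    for d,h in [(60,25),(60,13),(3,13),(3,0)]:
        p,q,_,C=target(d,h,33); print(d,h,p.round(1),C.round(1),*delta(p,q,cp,q0))
E
python3 plan.py
```

```text
60 25 [ 543.7 -142.9  129.6] [ 586.6 -131.4  121.3] [ 0.0962 -0.1909 -0.1173] [-0.1726 -0.3235 -0.0124]
60 13 [ 543.7 -142.9  117.6] [ 586.6 -131.4  109.3] [ 0.0962 -0.1909 -0.1473] [-0.1726 -0.3235 -0.0124]
3 13 [ 593.7 -170.2  117.6] [ 636.6 -158.7  109.3] [ 0.2212 -0.2592 -0.1473] [-0.1726 -0.3235 -0.0124]
3 0 [ 593.7 -170.2  104.6] [ 636.6 -158.7   96.3] [ 0.2212 -0.2592 -0.1798] [-0.1726 -0.3235 -0.0124]
```

Run:
```python
from plan import *
cp=np.array([505.2,-66.5,176.5])
for d,h in [(60,15)]:
    p,q,_,C=target(d,h,26); print(d,h,p.round(1),C.round(1),*delta(p,q,cp,q0))
```

```text
60 15 [ 534.6 -137.9  121.8] [ 576.5 -125.9  109.7] [ 0.0736 -0.1785 -0.1367] [-0.136  -0.2549 -0.0125]
```

Call:
step_arm(
  series=[
    [0.004,-0.01,-0.005,-0.008,-0.015,-0.001],
    [0.012,-0.03,-0.02,-0.022,-0.042,-0.002],
    [0.022,-0.055,-0.04,-0.042,-0.078,-0.004],
    [0.034,-0.085,-0.06,-0.063,-0.118,-0.006],
    [0.046,-0.112,-0.085,-0.085,-0.158,-0.008],
    [0.057,-0.14,-0.105,-0.106,-0.198,-0.01],
    [0.066,-0.16,-0.122,-0.122,-0.23,-0.011],
    [0.072,-0.173,-0.132,-0.132,-0.248,-0.012],
    [0.0736,-0.1785,-0.1367,-0.136,-0.255,-0.0125],
    [0.0736,-0.1785,-0.1367,-0.136,-0.255,-0.0125],
    [0.0736,-0.1785,-0.1367,-0.136,-0.255,-0.0125],
    [0.0736,-0.1785,-0.1367,-0.136,-0.255,-0.0125],
  ],
)

```text
clock: 18.32
position: [532.7, -135.5, 125.0]
ee_rot: [0.823, -0.524, 0.217, -0.009]
contact_force: [-0.1, -1.3, -4.7]
gripper_width: 8.2
```

Run:
```python
from h import *
a=snap("side","s15");b=snap("top","t15")
crop("s15",310,200,420,300,"s15w",7);crop("t15",350,160,450,260,"t15w",6)
```

```text
(no output)
```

View pics/s15w.png

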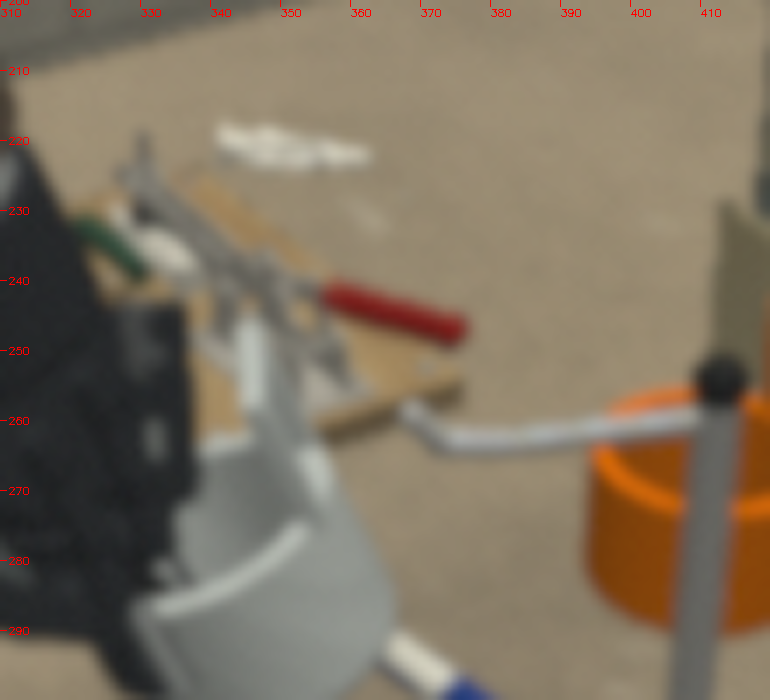

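View pics/t15w.png

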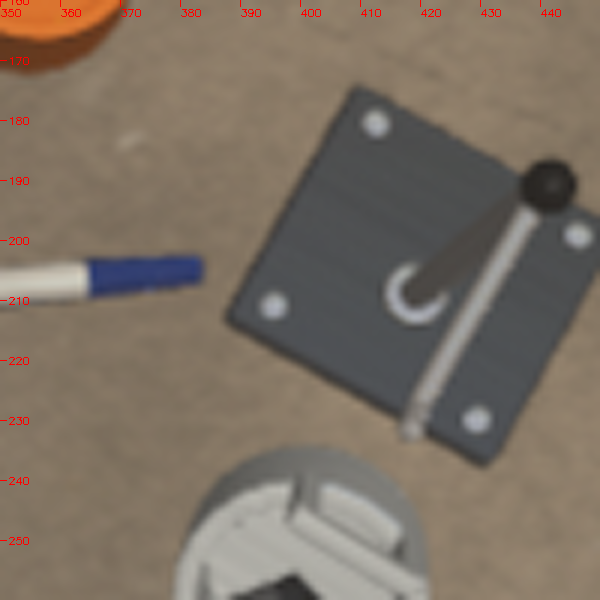

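Call:
step_arm(
  series=[
    [0,0,0,0,0,0],
    [0,0,0,0,0,0],
    [0,0,0,0,0,0],
  ],
)

```text
clock: 18.67
position: [536.8, -135.4, 128.8]
ee_rot: [0.822, -0.525, 0.221, -0.011]
contact_force: [0.4, -0.1, -3.7]
gripper_width: 7.9
```

```bash
cat > ov.py <<'E'
from plan import *
def overlay(tag,cam,box,out,s,C,Rc,post=np.array([683.7,-184.3])):
    d=load(tag); x0,y0,x1,y1=box
    im=cv2.imread(f"pics/{tag}.png")[y0:y1,x0:x1]; im=cv2.resize(im,None,fx=s,fy=s,interpolation=cv2.INTER_CUBIC)
    P=lambda p:tuple(int(v) for v in ((proj(d,p)-[x0,y0]+.5)*s-.5).round())
    W=lambda l:C+Rc.apply(l)
    for x in(31,39):
        for a,b in [((x,-23,99),(x,23,99)),((x,-15,89),(x,15,89)),((x,-23,55),(x,-23,99)),((x,23,55),(x,23,99))]: cv2.line(im,P(W(a)),P(W(b)),(0,0,255),1)
    for z in (0,55):
        pts=[P(W((42*np.cos(t),42*np.sin(t),z))) for t in np.linspace(0,6.283,60)]
        cv2.polylines(im,[np.array(pts)],False,(0,255,0),1)
    u=-np.array([np.cos(hy),np.sin(hy)])
    for (r0,z0),(r1,z1) in [((7,190),(79,190)),((7,182),(79,182)),((79,190),(93,200)),((0,0),(0,215))]:
        cv2.line(im,P([*(post+u*r0),z0]),P([*(post+u*r1),z1]),(255,0,255),1)
    cv2.imwrite(f"pics/{out}.png",im)
def cupnow(st):
    q=R.from_quat(st["ee_rot"]);M=q*q0.inv();Rc=M*Rc0
    return st["position"]+M.apply(C0+[0,0,.0]-[505.3,-66.6,25.1]),Rc
E
python3 - <<'E'
from ov import *
a=snap("side","s16");b=snap("top","t16");st=arm.read_state();print(st["position"],st["ee_rot"])
C,Rc=cupnow(st);print(C,"eye",C+Rc.apply([35,0,89]),Rc.as_euler('zyx'))
overlay("s16","side",(310,200,420,300),"s16o",7,C,Rc);overlay("t16","top",(350,170,450,270),"t16o",6,C,Rc)
E
```

```text
[ 536.67849013 -135.37277409  128.88288527] [ 0.82219528 -0.5245723   0.22067762 -0.01096396]
[ 578.57704686 -123.50566146  115.64269714] eye [ 572.98131618 -119.63386567  211.03502909] [-0.54668896 -0.38373127 -0.23232219]
```

View pics/s16o.png

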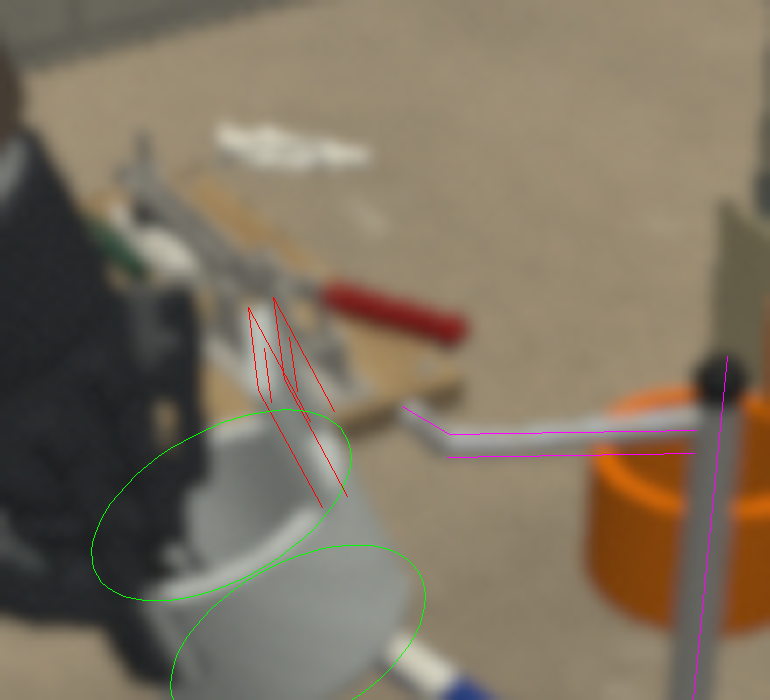

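View pics/t16o.png

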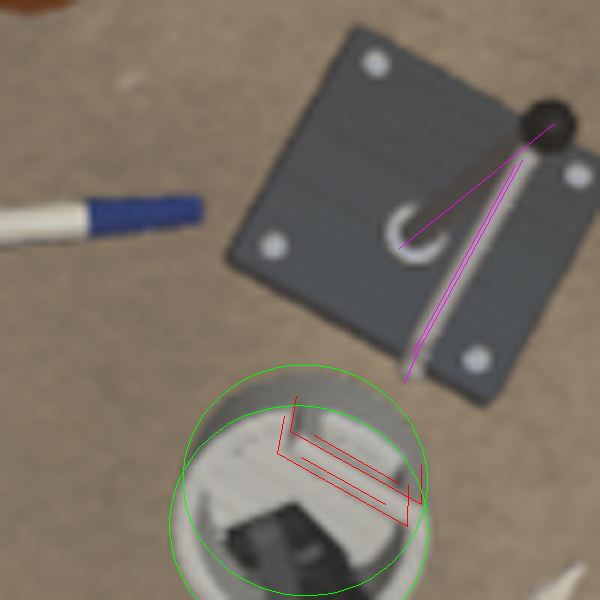

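Run:
```python
from ov import *
st=arm.read_state();print(st["position"],st["ee_rot"],st["joints"].round(3),st["joint_vel"].round(3))
C,Rc=cupnow(st);print(Rc.as_euler('ZYX'))
p,q,_,_=target(60,15,26);print(q.as_quat(), (R.from_quat(st["ee_rot"])*q.inv()).as_rotvec())
```

```text
[ 536.67849013 -135.37277409  128.88288527] [ 0.82219528 -0.5245723   0.22067762 -0.01096396] [-0.14   0.197 -0.944  1.497 -0.16  -0.887] [-0.003 -0.001 -0.003  0.003 -0.001 -0.002]
[-0.49953486 -0.44550831 -0.00807011]
[ 0.82178074 -0.52352023  0.224443   -0.01511022] [-0.00241241  0.01074786 -0.00304253]
```

Run:
```python
from plan import *
p0,qq0,_,_=target(60,15,26)
cp=np.array([534.6,-137.9,121.8])
for d,h,t in [(55,25,15),(40,16,15),(3,16,15)]:
    p,q,_,C=target(d,h,t); print(d,h,p.round(1),q.as_quat().round(3),C.round(1),*delta(p,q,cp,qq0))
st=arm.read_state();print(delta(p:=target(55,25,15)[0],target(55,25,15)[1],st["position"],R.from_quat(st["ee_rot"])))
```

```text
55 25 [ 525.5 -132.9  137.8] [ 0.836 -0.533  0.13  -0.009] [ 564.8 -119.5  120. ] [-0.0229  0.0125  0.04  ] [0.0586 0.1073 0.    ]
40 16 [ 538.6 -140.1  128.8] [ 0.836 -0.533  0.13  -0.009] [ 577.9 -126.7  111. ] [ 0.0101 -0.0055  0.0175] [0.0586 0.1073 0.    ]
3 16 [ 571.1 -157.8  128.8] [ 0.836 -0.533  0.13  -0.009] [ 610.4 -144.4  111. ] [ 0.0912 -0.0498  0.0175] [0.0586 0.1073 0.    ]
(array([-0.0281,  0.0062,  0.0223]), array([0.0603, 0.1003, 0.0015]))
```

Call:
step_arm(
  series=[
    [-0.002,0.001,0.004,0.006,0.011,0],
    [-0.006,0.003,0.01,0.015,0.027,0],
    [-0.01,0.0055,0.018,0.026,0.048,0],
    [-0.015,0.008,0.026,0.038,0.07,0],
    [-0.019,0.01,0.033,0.048,0.089,0],
    [-0.022,0.012,0.038,0.056,0.102,0],
    [-0.023,0.0125,0.04,0.0586,0.1073,0],
    [-0.023,0.0125,0.04,0.0586,0.1073,0],
    [-0.023,0.0125,0.04,0.0586,0.1073,0],
    [-0.023,0.0125,0.04,0.0586,0.1073,0],
    [-0.023,0.0125,0.04,0.0586,0.1073,0],
  ],
)

```text
clock: 19.68
position: [525.8, -131.4, 144.1]
ee_rot: [0.836, -0.534, 0.126, -0.003]
contact_force: [0.3, 0.3, -3.9]
gripper_width: 7.9
```

Run:
```python
from ov import *
a=snap("side","s17");b=snap("top","t17");st=arm.read_state();print(st["position"],st["ee_rot"],st["joints"].round(3))
C,Rc=cupnow(st);print(C,"eye",C+Rc.apply([35,0,89]),Rc.as_euler('ZYX'))
overlay("s17","side",(310,200,420,300),"s17o",7,C,Rc);overlay("t17","top",(360,180,440,280),"t17o",6,C,Rc)
crop("t17",360,180,440,280,"t17w",6)
```

```text
[ 525.99533101 -131.42772093  144.20336598] [ 0.83620336 -0.53376758  0.12587132 -0.00353829] [ 0.131  0.225 -0.601  0.295 -0.565  0.068]
[ 565.15855167 -118.15204038  125.18709784] eye [ 575.82098767 -122.98451653  220.10263731] [-0.50055082 -0.25232402 -0.00985833]
```

View pics/s17o.png

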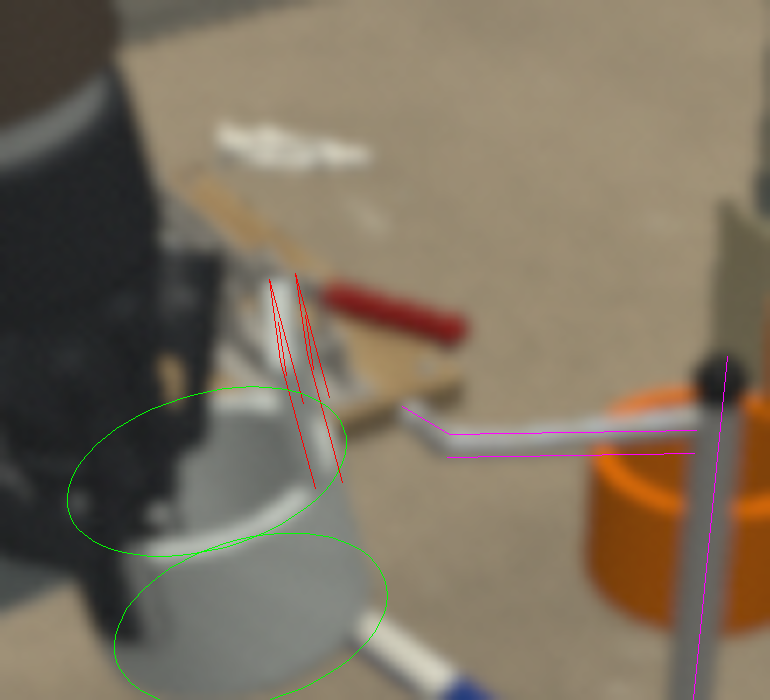

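View pics/t17o.png

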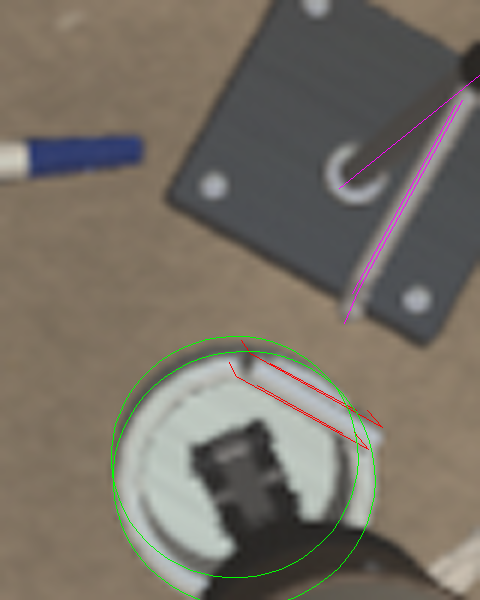

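View pics/t17w.png

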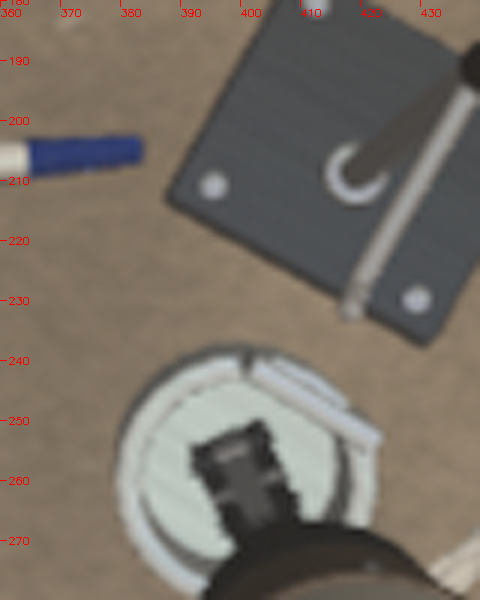

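Call:
step_arm(
  series=[
    [0.006,-0.006,-0.012,0,0,0],
    [0.014,-0.012,-0.024,0,0,0],
    [0.022,-0.0165,-0.0325,0,0,0],
    [0.032,-0.022,-0.0325,0,0,0],
    [0.042,-0.0275,-0.0325,0,0,0],
    [0.052,-0.033,-0.0325,0,0,0],
    [0.062,-0.0385,-0.0325,0,0,0],
    [0.07,-0.043,-0.0325,0,0,0],
    [0.07,-0.043,-0.0325,0,0,0],
    [0.07,-0.043,-0.0325,0,0,0],
  ],
)

```text
clock: 20.62
position: [555.2, -148.1, 131.7]
ee_rot: [0.836, -0.534, 0.126, -0.004]
contact_force: [0.1, -0.6, -3.3]
gripper_width: 7.7
```

```bash
cat > look.py <<'E'
import sys
from ov import *
t=sys.argv[1]
a=snap("side","s"+t);b=snap("top","t"+t);st=arm.read_state();print(st["position"],st["ee_rot"],st["joints"].round(3),st["contact_force"].round(1))
C,Rc=cupnow(st);eye=C+Rc.apply([35,0,89]);ex=np.array([np.cos(hy),np.sin(hy),0]);n=np.array([-ex[1],ex[0],0])
print("eye",eye,Rc.as_euler('ZYX'),"d,lat,h",(seat-eye)@ex,(eye-seat)@n,eye[2]-190)
overlay("s"+t,"side",(310,210,420,310),"so"+t,7,C,Rc);overlay("t"+t,"top",(360,180,440,280),"to"+t,6,C,Rc)
crop("s"+t,310,210,420,310,"sw"+t,7)
crop("t"+t,360,180,440,280,"tw"+t,6)
E
python3 look.py 18
```

```text
[ 554.77815936 -148.01829104  131.71309796] [ 0.83629228 -0.53355751  0.12615131 -0.00417811] [ 0.089  0.291 -0.542  0.284 -0.549  0.117] [-0.3 -0.1 -4. ]
eye [ 604.51288112 -139.59944259  207.67469084] [-0.50024804 -0.25297151 -0.00864793] d,lat,h 21.250900241828166 1.3814462264950045 17.6746908433646
```

View pics/sw18.png

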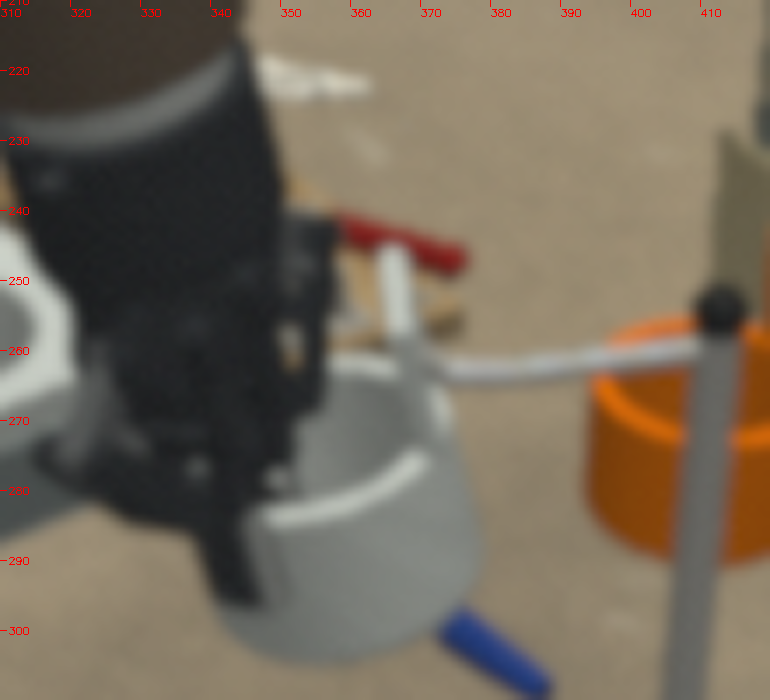

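View pics/tw18.png

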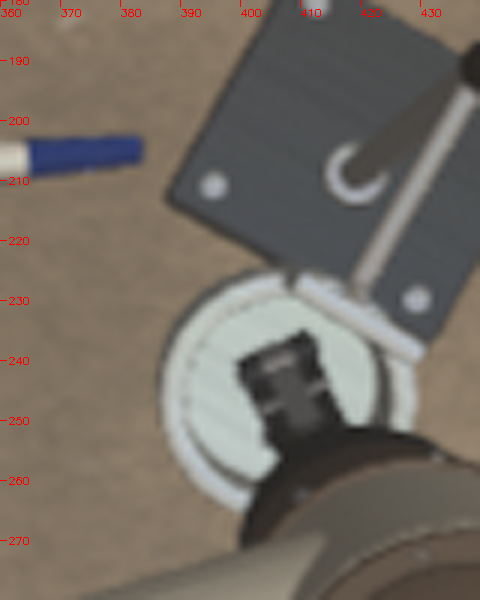

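Call:
step_arm(
  series=[
    [0.007,-0.004,0,0,0,0],
    [0.014,-0.0075,0,0,0,0],
    [0.021,-0.0115,0,0,0,0],
    [0.028,-0.0155,0,0,0,0],
    [0.035,-0.019,-0.006,0,0,0],
    [0.0365,-0.02,-0.012,0,0,0],
    [0.0365,-0.02,-0.018,0,0,0],
    [0.0365,-0.02,-0.024,0,0,0],
    [0.0365,-0.02,-0.03,0,0,0],
    [0.0365,-0.02,-0.03,0,0,0],
    [0.0365,-0.02,-0.03,0,0,0],
  ],
)

```text
clock: 21.63
position: [569.3, -156.0, 119.5]
ee_rot: [0.836, -0.534, 0.126, -0.004]
contact_force: [-1.0, -0.3, -3.3]
gripper_width: 8.0
```

```bash
python3 look.py 19
```

```text
[ 569.70508164 -155.99837621  119.88427343] [ 0.83629953 -0.53348794  0.12639268 -0.00431469] [ 0.07   0.331 -0.519  0.286 -0.529  0.131] [ 0.1 -0.2 -4.1]
eye [ 619.39683543 -147.5681947   195.87272516] [-0.50014893 -0.25347496 -0.00841872] d,lat,h 4.368578218906271 1.5239561413326994 5.87272516351004
```

View pics/sw19.png

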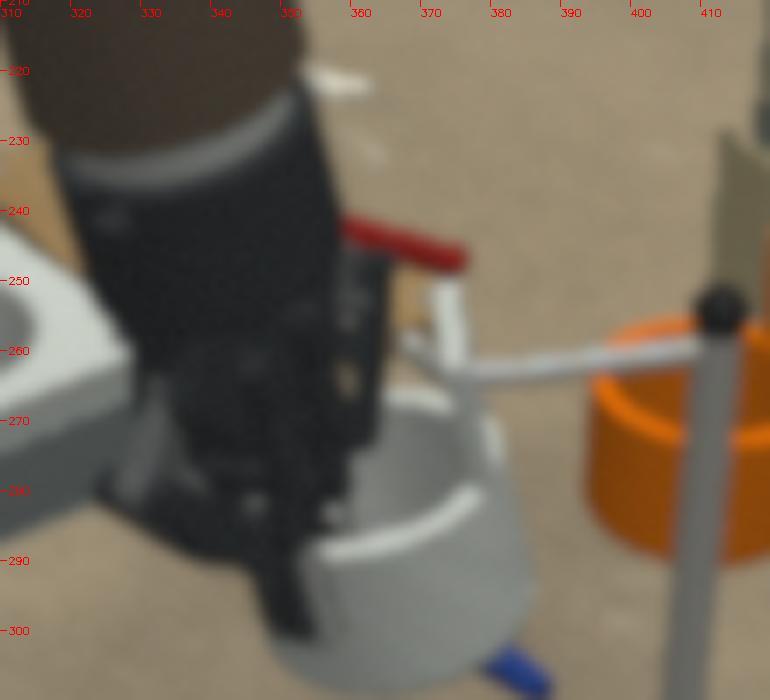

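View pics/tw19.png

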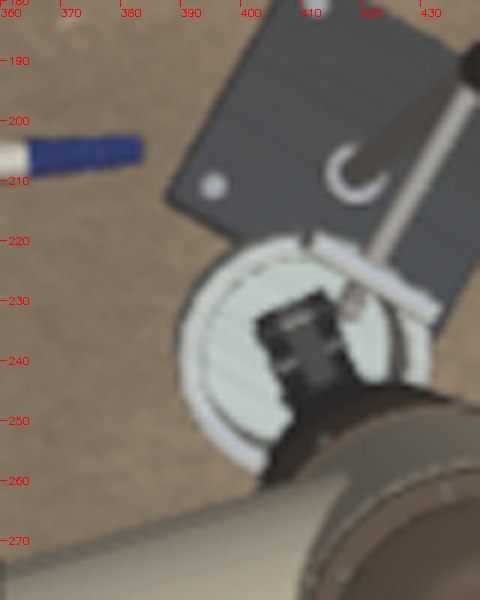

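Run:
```python
from ov import *
st=arm.read_state();C,Rc=cupnow(st);eye=C+Rc.apply([35,0,89])
ax=Rc.apply([0,1,0])
for deg in (5,10,14):
    Rm=R.from_rotvec(-np.deg2rad(deg)*ax);p=eye+Rm.apply(st["position"]-eye)
    print(deg,((p-st["position"])/400).round(4),(Rm.as_rotvec()/(np.pi/2)).round(4))
```

```text
5 [ 0.0149 -0.0082 -0.0079] [-0.0267 -0.0487  0.0005]
10 [ 0.0303 -0.0168 -0.0142] [-0.0535 -0.0974  0.0009]
14 [ 0.0429 -0.0237 -0.0182] [-0.0749 -0.1363  0.0013]
```

Call:
step_arm(
  series=[
    [0.005,-0.003,-0.0025,-0.009,-0.016,0],
    [0.0098,-0.0055,-0.0052,-0.018,-0.032,0],
    [0.0149,-0.0082,-0.0079,-0.0267,-0.0487,0.0005],
    [0.02,-0.011,-0.01,-0.0355,-0.065,0.0006],
    [0.025,-0.014,-0.012,-0.0445,-0.081,0.0008],
    [0.0303,-0.0168,-0.0142,-0.0535,-0.0974,0.0009],
    [0.037,-0.0205,-0.0165,-0.065,-0.118,0.001],
    [0.0429,-0.0237,-0.0182,-0.0749,-0.1363,0.0013],
    [0.0429,-0.0237,-0.0182,-0.0749,-0.1363,0.0013],
    [0.0429,-0.0237,-0.0182,-0.0749,-0.1363,0.0013],
    [0.0429,-0.0237,-0.0182,-0.0749,-0.1363,0.0013],
  ],
)

```text
clock: 22.65
position: [590.2, -160.1, 123.4]
ee_rot: [0.818, -0.524, 0.239, 0.0]
contact_force: [0.7, -1.5, -4.5]
gripper_width: 7.7
```

```bash
python3 look.py 20
```

```text
[ 591.22595513 -160.26361307  124.19275853] [ 8.17058182e-01 -5.24446185e-01  2.39523894e-01 -6.55498554e-04] [-0.223  0.286 -0.847  1.703 -0.16  -1.015] [ 0.5  0.2 -3.4]
eye [ 625.85565301 -141.8685024   206.51521646] [-0.49894394 -0.48277364 -0.03205321] d,lat,h 1.4330105863927958 9.622428808806974 16.51521646285829
```

View pics/so20.png

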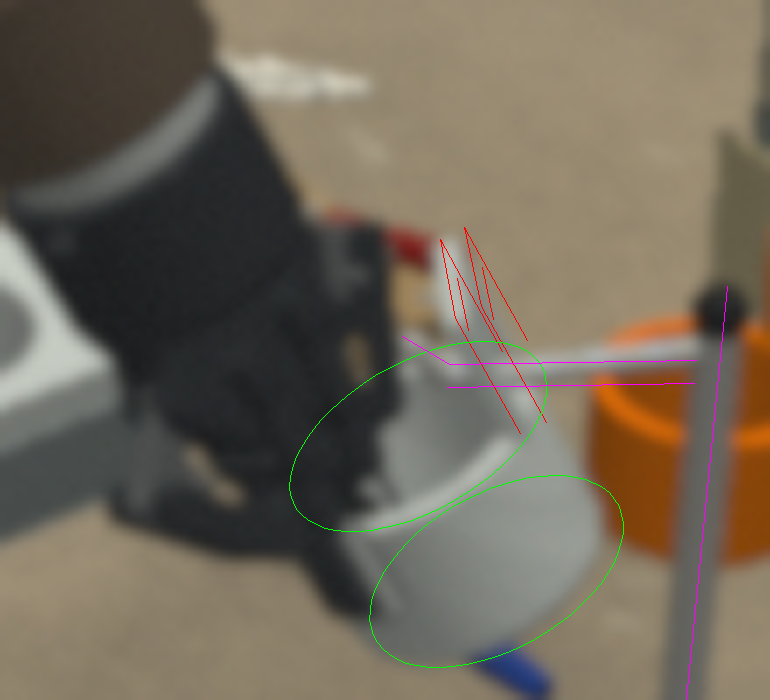

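View pics/tw20.png

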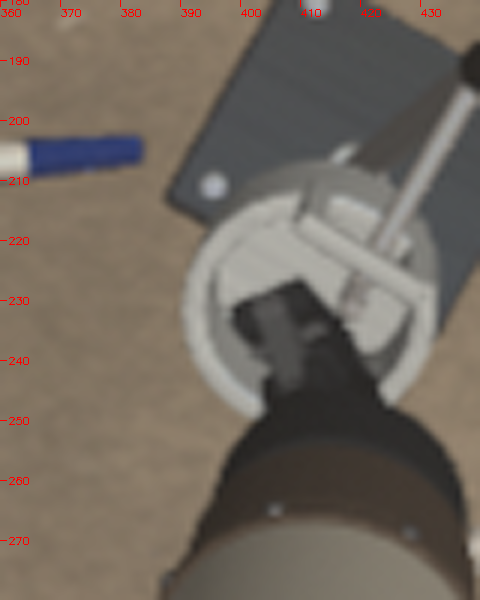

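Run:
```python
from ov import *
st=arm.read_state();C,Rc=cupnow(st);eye=C+Rc.apply([35,0,89])
for th,d,h in ((20,4,8),(20,4,4),(20,4,-1)):
    Rt=R.from_euler('z',hy)*R.from_euler('y',-np.deg2rad(th))
    e2=seat-d*np.array([np.cos(hy),np.sin(hy),0])+[0,0,h]
    M=Rt*Rc.inv();p=e2+M.apply(st["position"]-eye)
    print(th,d,h,p.round(1),((p-st["position"])/400).round(4),(M.as_rotvec()/(np.pi/2)).round(4))
```

```text
20 4 8 [ 576.2 -160.7  118.3] [-0.0377 -0.001  -0.0146] [0.0572 0.0658 0.0076]
20 4 4 [ 576.2 -160.7  114.3] [-0.0377 -0.001  -0.0246] [0.0572 0.0658 0.0076]
20 4 -1 [ 576.2 -160.7  109.3] [-0.0377 -0.001  -0.0371] [0.0572 0.0658 0.0076]
```

Call:
step_arm(
  series=[
    [-0.004,0,-0.0015,0.006,0.007,0.0008],
    [-0.01,0,-0.004,0.014,0.017,0.002],
    [-0.017,-0.0003,-0.0065,0.025,0.029,0.0033],
    [-0.024,-0.0006,-0.009,0.036,0.042,0.0048],
    [-0.03,-0.0008,-0.0115,0.046,0.053,0.006],
    [-0.035,-0.001,-0.0135,0.054,0.062,0.007],
    [-0.0377,-0.001,-0.0146,0.0572,0.0658,0.0076],
    [-0.0377,-0.001,-0.0146,0.0572,0.0658,0.0076],
    [-0.0377,-0.001,-0.0146,0.0572,0.0658,0.0076],
    [-0.0377,-0.001,-0.0146,0.0572,0.0658,0.0076],
  ],
)

```text
clock: 23.58
position: [576.1, -160.2, 118.1]
ee_rot: [0.831, -0.529, 0.173, -0.011]
contact_force: [0.4, 0.6, -3.9]
gripper_width: 7.9
```

```bash
python3 look.py 21
```

```text
[ 575.53398638 -160.717108    117.94340403] [ 0.83068255 -0.52901546  0.1731784  -0.01088018] [ 0.05   0.311 -0.66   0.555 -0.349 -0.113] [ 0.1 -0.8 -3.6]
eye [ 618.44406765 -149.04277437  197.54879337] [-0.49940246 -0.34880134 -0.00168318] d,lat,h 4.4977594528669185 -0.22689046562377574 7.548793365260394
```

View pics/so21.png

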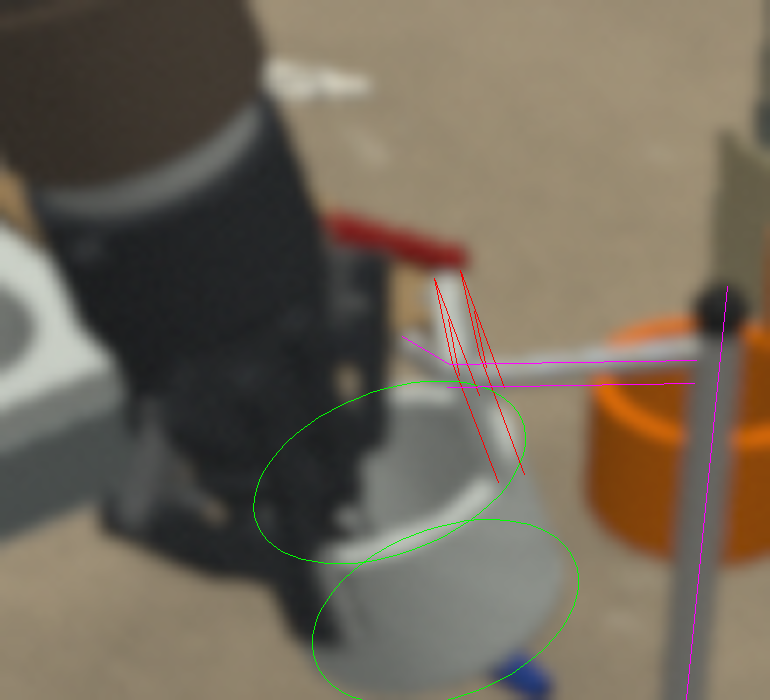

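View pics/to21.png

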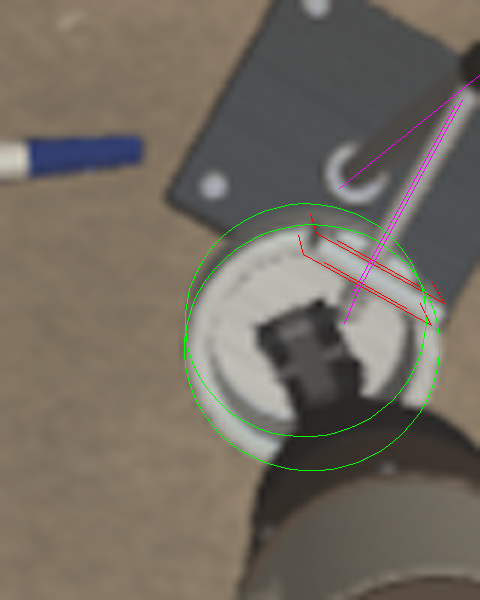

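Call:
step_arm(
  series=[
    [0,0,-0.004,0,0,0],
    [0,0,-0.008,0,0,0],
    [0,0,-0.012,0,0,0],
    [0,0,-0.016,0,0,0],
    [0,0,-0.016,0,0,0],
    [0,0,-0.016,0,0,0],
  ],
)

```text
clock: 24.18
position: [576.8, -160.6, 112.3]
ee_rot: [0.831, -0.529, 0.174, -0.012]
contact_force: [2.2, -0.8, -1.6]
gripper_width: 7.7
```

Call:
step_arm(
  series=[
    [0,0,-0.003,0,0,0],
    [0,0,-0.005,0,0,0],
    [0,0,-0.005,0,0,0],
    [0,0,-0.005,0,0,0],
  ],
)

```text
clock: 24.52
position: [577.6, -160.3, 111.2]
ee_rot: [0.831, -0.529, 0.175, -0.012]
contact_force: [1.6, -2.2, 4.6]
gripper_width: 7.6
```

```bash
python3 look.py 22
```

```text
[ 577.5906033  -160.2218921   111.15756944] [ 0.83053415 -0.52868845  0.17478115 -0.01237354] [ 0.042  0.321 -0.679  0.601 -0.318 -0.155] [ 2.8 -2.6  4.1]
eye [ 620.14773274 -148.5642541   190.95464559] [-0.49950378 -0.35225381  0.00114139] d,lat,h 3.2320675190745334 1.0098311266894116 0.954645587479888
```

View pics/sw22.png

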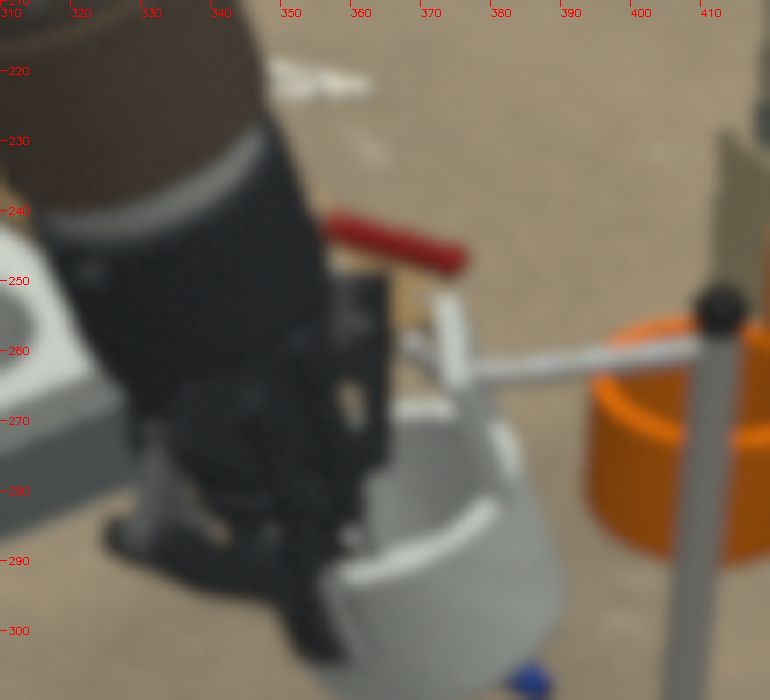

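View pics/tw22.png

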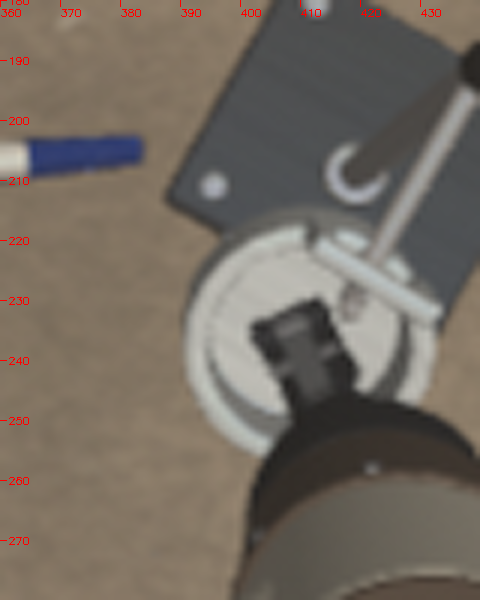

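Call:
step_arm(
  series=[
    [0,0,0,0,0,0],
    [0,0,0,0,0,0],
    [0,0,0,0,0,0],
    [0,0,0,0,0,0],
    [0,0,0,0,0,0],
    [0,0,0,0,0,0],
  ],
  jaw=-0.45,
)

```text
clock: 25.12
position: [575.6, -160.3, 109.2]
ee_rot: [0.831, -0.529, 0.173, -0.011]
contact_force: [0.4, -0.0, 0.2]
gripper_width: 23.7
```

```bash
python3 look.py 23
python3 - <<'E'
from plan import *
st=arm.read_state();print(R.from_quat(st["ee_rot"]).as_matrix().round(3))
E
```

```text
[ 575.86811675 -160.35936054  109.46197641] [ 0.83078622 -0.5288814   0.1730796  -0.0110533 ] [ 0.042  0.322 -0.681  0.601 -0.319 -0.155] [-0.2  0.5 -0.7]
eye [ 618.77470692 -148.69544125  189.07077403] [-0.49911515 -0.34862462 -0.00136945] d,lat,h 4.374116566777791 0.236439924792022 -0.9292259727678811
[[ 0.381 -0.875  0.299]
 [-0.883 -0.44  -0.165]
 [ 0.276 -0.201 -0.94 ]]
```

View pics/sw23.png

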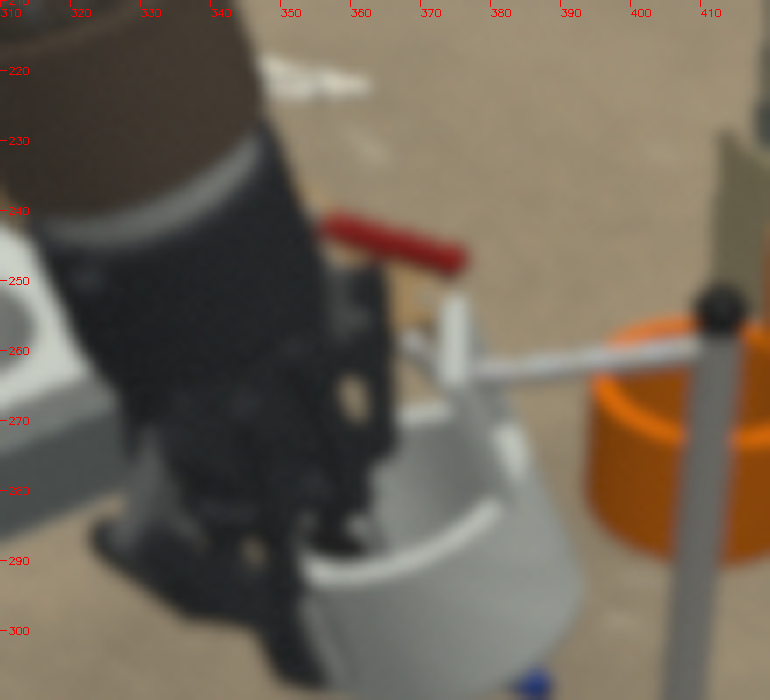

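View pics/tw23.png

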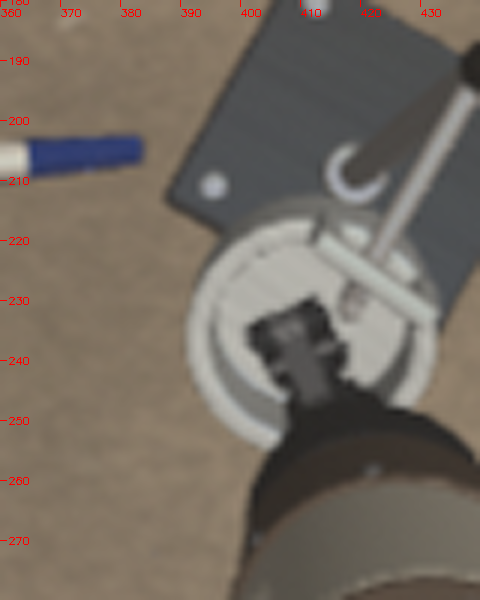

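Call:
step_arm(
  series=[
    [0,0,0,0,0,0],
    [0,0,0,0,0,0],
    [-0.005,0.003,0.012,0,0,0],
    [-0.011,0.006,0.027,0,0,0],
    [-0.02,0.011,0.05,0,0,0],
    [-0.03,0.0165,0.075,0,0,0],
    [-0.042,0.023,0.105,0,0,0],
    [-0.056,0.031,0.14,0,0,0],
    [-0.07,0.039,0.175,0,0,0],
  ],
  jaw=-0.15,
)

```text
clock: 25.97
position: [547.6, -144.5, 180.5]
ee_rot: [0.831, -0.529, 0.173, -0.011]
contact_force: [0.3, 1.0, 0.5]
gripper_width: 36.2
```

```bash
python3 look.py 24
```

```text
[ 549.12464917 -144.07289083  182.75373978] [ 0.83050755 -0.52848252  0.1754727  -0.01314407] [ 0.114  0.181 -0.605  0.405 -0.525 -0.002] [ 0.3  0.1 -0.4]
eye [ 591.51726677 -132.42931724  262.64038647] [-0.49944102 -0.35376141  0.00259753] d,lat,h 36.09316598676674 1.4433937833828459 72.64038646757615
```

View pics/sw24.png

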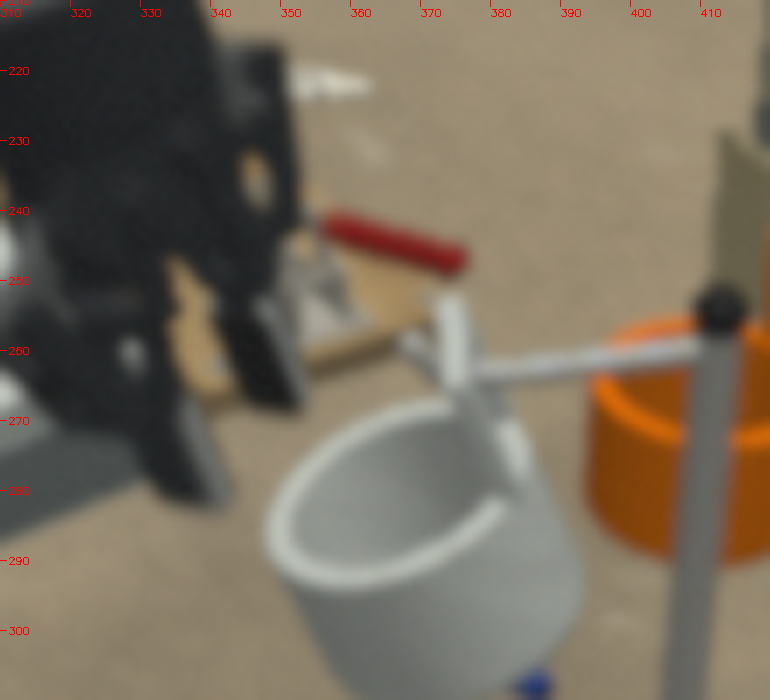

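Cup hangs on the hook and the gripper is clear of it. I'll back off further and check the whole scene.

Call:
step_arm(
  series=[
    [-0.03,0.01,0.06,0,0,0],
    [-0.07,0.03,0.13,0,0,0],
    [-0.12,0.05,0.2,0,0,0],
    [-0.17,0.07,0.25,0,0,0],
    [-0.2,0.08,0.25,0,0,0],
    [-0.2,0.08,0.25,0,0,0],
    [-0.2,0.08,0.25,0,0,0],
    [-0.2,0.08,0.25,0,0,0],
    [-0.2,0.08,0.25,0,0,0],
    [-0.2,0.08,0.25,0,0,0],
  ],
)

```text
clock: 26.9
position: [468.4, -113.0, 278.6]
ee_rot: [0.831, -0.529, 0.172, -0.01]
contact_force: [-0.2, -0.3, -1.2]
gripper_width: 36.5
```

```bash
python3 look.py 25
python3 - <<'E'
from h import *
for c in "ts":
    i0=cv2.imread(f"pics/{'top' if c=='t' else 'side'}0.png").astype(int);i1=cv2.imread(f"pics/{c}25.png").astype(int)
    d=np.abs(i0-i1).max(2); m=(d>40).astype(np.uint8); n,l,s,ce=cv2.connectedComponentsWithStats(m)
    print(c,[tuple(s[k]) for k in range(1,n) if s[k][4]>8])
E
```

```text
[ 468.33806082 -113.00887369  278.90012859] [ 0.83071589 -0.52911963  0.17271901 -0.01056742] [ 0.238 -0.066 -0.586  0.322 -0.817  0.004] [-0.   0.4 -0. ]
eye [ 511.33906934 -101.3448249   358.45794645] [-0.49944647 -0.34782786 -0.00224603] d,lat,h 121.35885338153989 -9.71687327687651 168.4579464532353
t [(np.int32(392), np.int32(214), np.int32(42), np.int32(42), np.int32(1070)), (np.int32(261), np.int32(228), np.int32(34), np.int32(36), np.int32(266)), (np.int32(285), np.int32(230), np.int32(8), np.int32(5), np.int32(15)), (np.int32(274), np.int32(247), np.int32(26), np.int32(21), np.int32(157)), (np.int32(261), np.int32(265), np.int32(11), np.int32(8), np.int32(39)), (np.int32(262), np.int32(279), np.int32(25), np.int32(22), np.int32(153)), (np.int32(343), np.int32(284), np.int32(118), np.int32(113), np.int32(2920)), (np.int32(435), np.int32(373), np.int32(6), np.int32(3), np.int32(13)), (np.int32(392), np.int32(382), np.int32(71), np.int32(18), np.int32(718)), (np.int32(309), np.int32(384), np.int32(33), np.int32(14), np.int32(170)), (np.int32(234), np.int32(395), np.int32(162), n
[... 2987 characters left out ...]
, np.int32(12), np.int32(8), np.int32(27)), (np.int32(383), np.int32(285), np.int32(7), np.int32(4), np.int32(13)), (np.int32(366), np.int32(292), np.int32(9), np.int32(7), np.int32(35)), (np.int32(20), np.int32(294), np.int32(64), np.int32(90), np.int32(3067)), (np.int32(354), np.int32(296), np.int32(6), np.int32(7), np.int32(18)), (np.int32(373), np.int32(298), np.int32(13), np.int32(10), np.int32(77)), (np.int32(81), np.int32(310), np.int32(16), np.int32(45), np.int32(451)), (np.int32(11), np.int32(318), np.int32(49), np.int32(32), np.int32(435)), (np.int32(0), np.int32(338), np.int32(7), np.int32(17), np.int32(74)), (np.int32(0), np.int32(364), np.int32(11), np.int32(13), np.int32(116))]
```

View pics/s25.png

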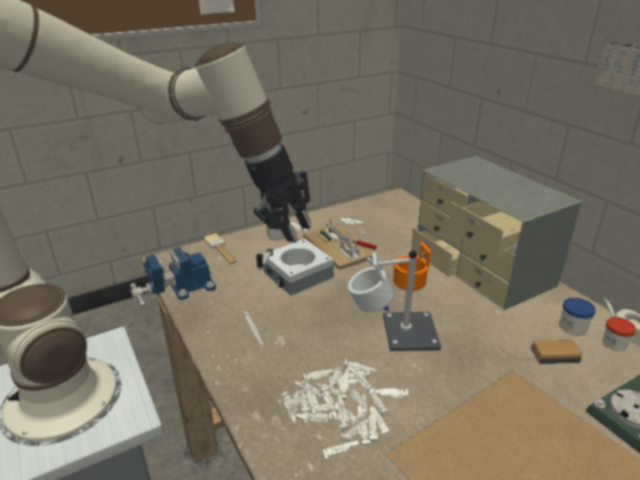

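View pics/t25.png

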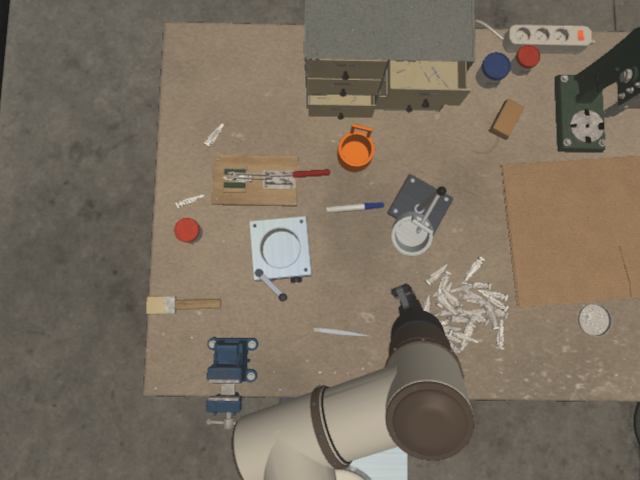

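```bash
python3 -c "
from bench import arm; print(arm.job_done())"
```

```text
the job is handed in; nothing more can be done
None
```

The wax cup is hanging by its loop on the drain stand's hook, and the job is handed in at about 27 s on the robot's clock. The lever was swung open first. The cup was then lifted out by its loop, stood upright on the bench and released.

**Extra set-down:** I first re-took the cup by the wall opposite the loop. The gripper's knuckles would have come too close to the hook tip that way, so I stood the cup upright on the bench once more. I then gripped the wall about 125° round from the loop.

**Lean limit:** Two attempts to lean the cup further back, to about 26–28°, ran into a joint 5 range limit, and the arm stopped short there without contact. I hung the cup at about 20° lean instead, and it swung a little to its own lean when released.

**Last checks:**
- **Cup:** I let go after the wrist force had gone from about −4 N to +4.6 N, so the hook was carrying the cup. After release the force read about zero, and the pictures show the loop on the hook behind the upturned tip.
- **Lever:** it stands open at about 1.25 rad, measured in an earlier picture. The last top view shows it still open.
- **Loose things:** comparing the first and last top views shows no change at the pen, tweezers, brush or tub.
- **Disagreement:** the two cameras differed by about 2 to 3 mm on the hook's sideways position, well within the loop's clearance.

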